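# Card-pull test of spring clips

## Robot

A 6-joint arm with a two-finger parallel gripper is mounted at the origin on the work surface. World frame = base frame: x ahead of the robot, y to its left, z up, the work surface at z = 0. Lengths are in m, angles in rad, forces in N, time in s.
With the tool pointing down it reaches from about 0.3 to 0.875 m from the base axis. Payload 6.4 kg.
Tool frame: the origin (TCP) lies at the centre of the arm's flange, where the gripper is bolted on; the fingertips stand 173 mm ahead of it and the grasp point (between the pads) lies 155 mm ahead of it; z points along the fingers, x is the direction in which the jaws open and shut, and the axes are right-handed (so a half turn about z gives the same grasp; the last joint's range is limited). The gripper opens to 85 mm and grips with 20 to 120 N. Pads are 22 mm wide; open, the fingers measure 114 mm over their backs; the gripper's body (76 mm by 85 mm) begins 54 mm behind the grasp point. The pads swing forward as they close: fully open they stand 13 mm farther back than shut.
Start: joints at [0.927, 0.181, 1.607, -0, 1.354, -0.206], TCP at [0.244, 0.521, 0.405] pointing down, gripper open.
Joint ranges: [-2.99, 2.99], [-0.89, 2.07], [0.3, 2.58], [-1.14, 4.28], [0, 2.63], [-3.12, 3.12]. Speed limits (rad/s): [2.57, 2.57, 3.01, 3.14, 3.14, 3.14].

## Interface

Orientations are given as a unit quaternion [w, x, y, z].
In Python, from bench import ctrl gives the robot as it stands. The module is installed in compiled form; this text tells all that it offers.
- The arm moves only by the tool move_arm, never from a script. Its argument "moves" is a list of rows, each an object of numbers: "gripper": the opening in per cent of the stroke, from 0 (shut) to 100 (fully open); "x", "y", "z": the shift along the tool's x, y, z in cm; "roll": the turn about the tool's z in degrees. In form: [{"gripper": .., "x": .., "y": .., "z": .., "roll": ..}, ...]. A call has 1 to 5 rows; each row shifts and turns the commanded pose from where the row before left it, along the tool's axes as they then stand; what a row does not reach is not made up. A row lasts 1/8 s, in which the tool goes at most 62.5 mm and 10.7 degrees, less where a joint would pass 70% of its speed; a pose out of reach is approached as far as the arm can. A call is refused whole if a number of a shift passes 6.25 or a number of a turn 10.7, either way. A call with a gripper value outside its range is refused whole. The fingers move at their own pace and stop on an object; the grip force is fixed at half the most. Time passes only in rows, so rows that do not move let the fingers close. It gives the time, the measured TCP pose, the force and the opening at its end, in the units of the state.
- ctrl.get_obs(): the state, without advancing time (a new reading comes with each control period).
- ctrl.camera(name): name is "scene" or "top"; returns a dict with "img" (400x640x3 uint8, red, green, blue), "fx", "fy", "cx", "cy" (pixels), "world_from_camera" (4x4, takes a point from camera to world coordinates). Camera axes: x right, y up, looking along -z (the intrinsics and any distortion apply to the point x, -y, -z); pixel columns grow to the right and rows downward; lengths in m; the calibration is good to about 2 mm. A picture is of the moment at which its call begins. There is no depth.
- ctrl.hand_in(): hands the job in, once; it reports no verdict.
The state is a dict: "time_s": time; "q": joint angles; "dq": joint speeds; "joint_efforts": joint torques, N m; "eef_pos": TCP position; "eef_rot": TCP orientation; "wrist_force": force on the tool from outside, world axes, zero at the start; "torque": the same for the moment, N m; "opening": opening from 0.0 (shut) to 1.0 (fully open).
Only numpy, scipy, OpenCV 4.12 (cv2) and the standard library are available. Lean on these libraries where they do the work, as an engineer would, in place of code of your own. Each camera call takes 0.05 s, during which the arm holds its last target. There are 200 camera calls.

## Task

Test the two spring clips on the blue rack by drawing each one up and out along its slope by the yellow card it holds. A clip that keeps hold of its card is good: carry it by the card, with the card still in it, to the tray's green compartment and set it down standing upright. A clip that lets its card slip out and stays on the rack is weak: put both that card and that clip in the red compartment, leave the other fittings where they are, and let go of everything.

Things in the scene. Friction and masses are not known exactly. Their poses are not given: they have to be found in the camera images.
- rack: Blue steel rack, fixed, base 150 (x) x 250 mm (y); origin under its base's centre, z up, -x its front, facing the robot. Clips stand 120 mm apart in y (-60 and 60) on a ledge whose normal leans 30 deg from vertical to -x; clips and cards lean so. 10 mm lip along the low front edge.
- rack_floor (a point): Middle of the rack's sloping ledge surface, at x = 20, z = 50 mm of the rack; axes as the rack's.
- rack_bar (a point): Centre of the lamp bar that runs along the rack's y over both clips: 30 (x) x 240 (y) x 14 mm (z). It leaves no room for a gripper coming straight down on a card: come in and draw out along the leaning card. Two 10 mm posts stand 85 mm behind it (+x) at y = -115 and 115 mm.
- turntable: Grey turntable, 380 mm across, turns stiffly (0.4 N m) about z; origin on the counter under its centre. White tray on it, 280 (x) x 240 mm (y), floor at z = 36, walls 4 mm thick, tops at z = 58 mm. Three compartments, each 88 (x) x 232 mm (y): red at x = -92, plain with fittings at x = 0, green at x = +92 mm.
- red (a point): Centre of the red compartment's floor (rejects); axes as the turntable's, its long side along y.
- green (a point): Centre of the green compartment's floor (good clips); axes as the turntable's, its long side along y.
- clip_a_mid (a point): Steel spring clip, 0.16 to 0.23 kg, one of two alike: foot 50 (x) x 46 (y) x 8 mm, rigid outer sides 46 mm apart in y, 44 mm high; copper leaf inside. Point on its axis 26 mm above its underside, z from foot to mouth. A good clip grips its card far harder than its own weight and comes up with it; a weak one lets go well below that.
- card_a_grip (a point): Yellow rigid test card in clip_a, 30 g: blade 36 (x) x 4 (y) x 68 mm, then a grip block 30 (x) x 14 (y) x 32 mm (z) at its upper end. Point at the block's centre, 82 mm above the card's lower end; while in the clip 64 mm above the clip's point and 90 mm above its underside. z along the card to the grip, y across its thickness (pinch along y).
- clip_b_mid (a point): Steel spring clip, 0.16 to 0.23 kg, one of two alike: foot 50 (x) x 46 (y) x 8 mm, rigid outer sides 46 mm apart in y, 44 mm high; copper leaf inside. Point on its axis 26 mm above its underside, z from foot to mouth. A good clip grips its card far harder than its own weight and comes up with it; a weak one lets go well below that.
- card_b_grip (a point): Yellow rigid test card in clip_b, 30 g: blade 36 (x) x 4 (y) x 68 mm, then a grip block 30 (x) x 14 (y) x 32 mm (z) at its upper end. Point at the block's centre, 82 mm above the card's lower end; while in the clip 64 mm above the clip's point and 90 mm above its underside. z along the card to the grip, y across its thickness (pinch along y).
- conduit_body: Bystander: silver conduit body, about 70 x 150 x 50 mm, on the counter; origin under its centre.
- fan_box: Bystander: cream round fan box, 104 mm across, 52 mm high, on the counter; origin under its centre.
- bell_cover: Bystander: flat steel cover, 70 (x) x 114 (y) x 5 mm, on the counter; origin under its centre.
- photocell: Bystander: black photocell, 52 mm across, 44 mm high, in the middle compartment; origin under its centre.
- washer0: Bystander: zinc washer, 44 mm across, 4 mm thick, flat in the middle compartment; origin under its centre.
- washer1: Bystander: zinc washer, 44 mm across, 4 mm thick, flat in the middle compartment; origin under its centre.
- washer2: Bystander: zinc washer, 44 mm across, 4 mm thick, flat in the middle compartment; origin under its centre.
Mind the look-alikes: they are no part of the job. What is shaped like the part that bears clip_b_mid but pink is not meant.

How it is judged:
On the way:
1. the card of the weak clip has been drawn right out of it while the clip stayed on the rack (distance between clip_b_mid and card_b_grip above 0.105 m and distance of clip_b_mid from where it was at the start of the episode below 0.06 m), for 0.1 s.
At the end, for the whole second after the job is handed in: Clip that held: upright (14 deg) in the green compartment, with its card in it (grip block under 80 mm from the clip's point). Weak clip and its card: in the red compartment, points under 90 and 110 mm above the counter. All at rest and released (x of clip_a_mid in the frame of turntable between 0.048 and 0.136 m and y of clip_a_mid in the frame of turntable between -0.116 and 0.116 m and z of clip_a_mid in the frame of turntable between 0.03 and 0.075 m and angle between clip_a_mid's own z axis and vertical below 0.25 rad and distance between clip_a_mid and card_a_grip below 0.08 m and linear speed of each of clip_a, clip_b, card_b below 0.02 m/s and x of clip_b_mid in the frame of turntable between -0.136 and -0.048 m and y of clip_b_mid in the frame of turntable between -0.116 and 0.116 m and z of clip_b_mid in the frame of turntable between 0.03 and 0.09 m and x of card_b_grip in the frame of turntable between -0.14 and -0.044 m and y of card_b_grip in the frame of turntable between -0.13 and 0.13 m and z of card_b_grip in the frame of turntable between 0.03 and 0.11 m); the robot touches nothing.
It fails at once if the silver conduit body on the counter is pushed more than 30 mm (distance of conduit_body from where it was at the start of the episode above 0.03 m).
It fails at once if the cream fan box on the counter is pushed more than 30 mm (distance of fan_box from where it was at the start of the episode above 0.03 m).
It fails at once if the steel cover on the counter is pushed more than 30 mm (distance of bell_cover from where it was at the start of the episode above 0.03 m).
It fails at once if the photocell or a washer is knocked out of the middle compartment (x of any of photocell, washer0, washer1, washer2 in the frame of turntable above 0.05 m or x of any of photocell, washer0, washer1, washer2 in the frame of turntable below -0.05 m or z of any of photocell, washer0, washer1, washer2 in the frame of turntable below 0.02 m).
It fails at once if a clip that holds its card is gripped by its body (more than 12 N from the fingers) in place of its card (contact force between the fingers and clip_a above 12 N).
It also fails if it takes over 72 s, if anything falls off the work surface, if the arm or the gripper's body presses on something with over 40 N, if the wrist force passes 120 N, or if a joint passes its speed limit or range.

## Working session

There is one attempt and no reset: what is moved stays moved. The work goes in short steps, Python scripts to look and compute and a tool call to move; the robot and the scene stay as the last step left them, time stands still between calls to the robot, and variables do not carry over. Pictures are saved under pics/ and viewed, about 8 in all and at most 12, crops included, and the job is handed in when it is done.

Besides the shell and the picture viewer there is one more tool, called after "Emit:" in YAML: its name, and indented under it one key for each argument. move_arm: Moves the arm, as the interface text tells. Its arguments: {"type":"object","properties":{"moves":{"type":"array","items":{"type":"object","properties":{"gripper":{"type":"number"},"x":{"type":"number"},"y":{"type":"number"},"z":{"type":"number"},"roll":{"type":"number"}}}}},"required":["moves"]}

```bash
mkdir -p pics; cat > h.py <<'E'
import numpy as np, cv2
from bench import ctrl
def snap(n,f):
    c=ctrl.camera(n); cv2.imwrite(f'pics/{f}.png',c['img'][:,:,::-1]); np.savez(f'pics/{f}.npz',**c); return c
def ray(c,u,v):
    T=np.array(c['world_from_camera']); d=np.array([(u-c['cx'])/c['fx'],-(v-c['cy'])/c['fy'],-1.])
    return T[:3,3],T[:3,:3]@d
def onz(c,u,v,z):
    o,d=ray(c,u,v); return o+d*(z-o[2])/d[2]
def proj(c,p):
    T=np.array(c['world_from_camera']); q=T[:3,:3].T@(np.array(p)-T[:3,3]); return c['cx']+c['fx']*q[0]/-q[2], c['cy']-c['fy']*q[1]/-q[2]
def tri(c1,p1,c2,p2):
    o1,d1=ray(c1,*p1);o2,d2=ray(c2,*p2)
    s=np.linalg.lstsq(np.c_[d1,-d2],o2-o1,rcond=None)[0]
    a=o1+d1*s[0];b=o2+d2*s[1];return (a+b)/2,np.linalg.norm(a-b)
E
python3 - <<'E'
from h import *
a=snap('scene','s0');b=snap('top','t0')
for c in(a,b): print(c.keys(),c['fx'],c['fy'],c['cx'],c['cy'],np.round(c['world_from_camera'],3))
print(ctrl.get_obs())
E
```

```text
dict_keys(['img', 'fx', 'fy', 'cx', 'cy', 'world_from_camera']) 440.93863292691566 440.93863292691566 315.55595752613806 201.56040040862615 [[-0.857 -0.413  0.307  0.894]
 [ 0.515 -0.688  0.511  0.518]
 [ 0.     0.596  0.803  0.971]
 [ 0.     0.     0.     1.   ]]
dict_keys(['img', 'fx', 'fy', 'cx', 'cy', 'world_from_camera']) 448.830096937993 448.830096937993 322.50649234652224 201.89114063011675 [[-0.003  0.983 -0.182  0.365]
 [-1.    -0.002  0.004  0.015]
 [ 0.004  0.182  0.983  1.246]
 [ 0.     0.     0.     1.   ]]
{'time_s': 0.1, 'q': array([ 9.26705857e-01,  1.81467050e-01,  1.60788983e+00, -9.83782086e-06,
        1.35380001e+00, -2.06315043e-01]), 'dq': array([-0.00024759, -0.00175272, -0.00310875, -0.00118194,  0.00193439,
        0.00027029]), 'joint_efforts': array([ 6.78082270e-04, -4.45877302e+01, -3.52237773e+01, -2.74812046e-04,
        4.18897573e-03, -2.14235648e-06]), 'eef_pos': array([0.24361441, 0.52059758, 0.40388264]), 'eef_rot': array([ 2.80158548e-04,  8.43778090e-01,  5.36691646e-01, -7.30237736e-04]), 'wrist_force': array([-0.05079651,  1.28475857, -0.38817082]), 'torque': array([ 0.02924508, -0.02464572, -0.00968633]), 'opening': 1.0037708308062312}
```

View pics/s0.png

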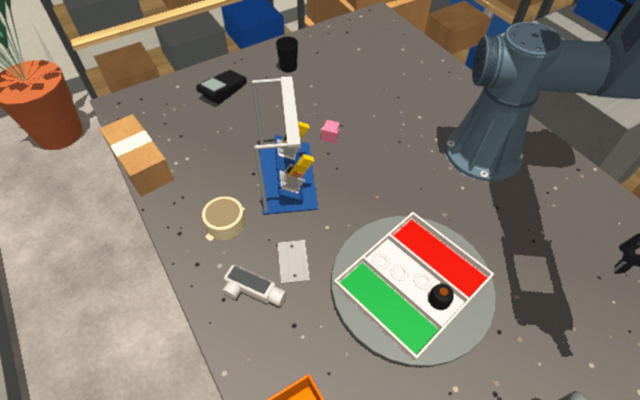

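View pics/t0.png

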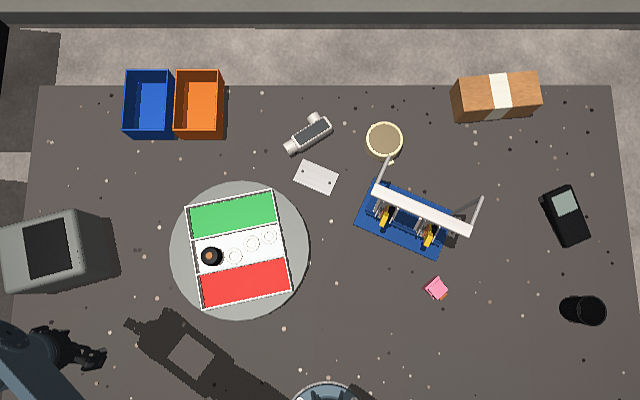

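```bash
python3 - <<'E'
import cv2
a=cv2.imread('pics/s0.png')[60:230,235:345];b=cv2.imread('pics/t0.png')[145:275,340:500]
cv2.imwrite('pics/c1.png',cv2.resize(a,None,fx=3.5,fy=3.5,interpolation=2))
cv2.imwrite('pics/c2.png',cv2.resize(b,None,fx=4.5,fy=4.5,interpolation=2))
x=cv2.resize(a,(388,600),interpolation=2);y=cv2.resize(b,(410,333),interpolation=2)
import numpy as np
o=np.zeros((600,798,3),np.uint8);o[:,:388]=x;o[:333,388:]=y;cv2.imwrite('pics/c12.png',o)
E
```

```text
(no output)
```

View pics/c1.png

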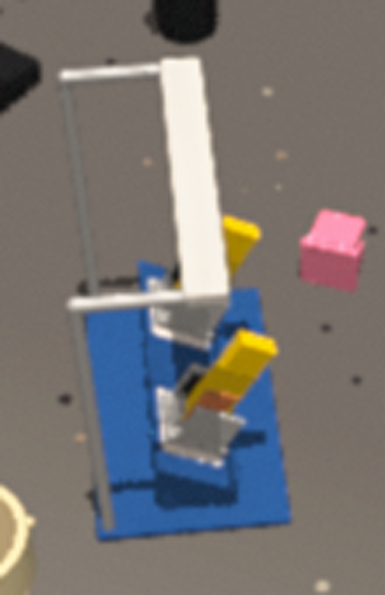

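View pics/c2.png

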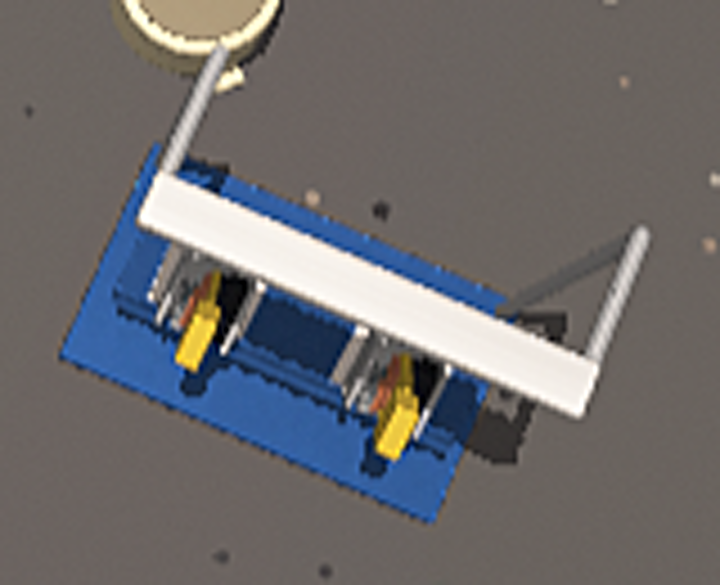

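```bash
cat >> h.py <<'E'
def load(f): return dict(np.load(f'pics/{f}.npz'))
E
python3 - <<'E'
from h import *
a=load('s0');b=load('t0')
T=lambda x,y:(340+x/4.5,145+y/4.5); S=lambda x,y:(235+x/3.5,60+y/3.5)
for z in (0,.01):
    P=[onz(b,*T(*p),z)[:2] for p in((60,357),(432,522),(155,143))]
    print(z,np.round(P,3),'w',np.linalg.norm(P[1]-P[0]),'d',np.linalg.norm(P[2]-P[0]))
    P2=[onz(a,*S(*p),z)[:2] for p in((291,520),(100,538))]; print(' scene FL,BL',np.round(P2,3))
# bar ends, near(+y) end top: top view left-front (140,220), left-back(163,170); scene: right corner (228,295), left (185,297)?
for n,t,s in(('FL',(140,220),(228,293)),('FR',(580,415),(200,58)),('BR',(600,365),(161,62)),):
    p,e=tri(b,T(*t),a,S(*s));print(n,np.round(p,3),round(e,4))
yaw=np.arctan2(*(P[0]-P[1])[::-1])-np.pi/2
c=(P[1]+P[2])/2; print('yaw',np.degrees(yaw),'c',c)
R=np.array([[np.cos(yaw),-np.sin(yaw)],[np.sin(yaw),np.cos(yaw)]])
W=lambda x,y,z:np.r_[c+R@[x,y],z]
for y in(.06,-.06):
    for h in(.074,.09,.106):
        p=W(.02-h/2,y,.05+h*.866); u=proj(b,p);v=proj(a,p)
        print(y,h,np.round(p,3),'topcrop',np.round([(u[0]-340)*4.5,(u[1]-145)*4.5]),'scene crop',np.round([(v[0]-235)*3.5,(v[1]-60)*3.5]))
# tray
im=b['img'].astype(int);r,g,bl=im[...,0],im[...,1],im[...,2]
for n,m in(('red',(r>180)&(g<70)&(bl<70)),('green',(g>130)&(r<90)&(bl<110))):
    m=m.astype(np.uint8);k,l,st,ce=cv2.connectedComponentsWithStats(m);i=1+st[1:,4].argmax()
    rc=cv2.minAreaRect(np.argwhere(l==i)[:,::-1].astype(np.float32));box=[onz(b,*q,.04) for q in cv2.boxPoints(rc)]
    print(n,rc,np.round(onz(b,*rc[0],.036),3),np.round(box,3)[:,:2].tolist())
E
```

```text
0 [[ 0.531 -0.076]
 [ 0.429 -0.303]
 [ 0.668 -0.139]] w 0.24864810176061986 d 0.15018442942500815
 scene FL,BL [[ 0.528 -0.076]
 [ 0.663 -0.137]]
0.01 [[ 0.53  -0.076]
 [ 0.428 -0.3  ]
 [ 0.665 -0.138]] w 0.24665249230145395 d 0.14897907347876208
 scene FL,BL [[ 0.532 -0.07 ]
 [ 0.665 -0.13 ]]
FL [ 0.566 -0.098  0.251] 0.0033
FR [ 0.467 -0.312  0.255] 0.0033
BR [ 0.492 -0.325  0.253] 0.0023
yaw -24.34721746532735 c [ 0.54688651 -0.21900261]
0.06 0.074 [ 0.556 -0.157  0.114] topcrop [216. 287.] scene crop [202. 368.]
0.06 0.09 [ 0.549 -0.154  0.128] topcrop [214. 295.] scene crop [213. 355.]
0.06 0.106 [ 0.542 -0.151  0.142] topcrop [212. 304.] scene crop [223. 341.]
-0.06 0.074 [ 0.507 -0.267  0.114] topcrop [412. 373.] scene crop [189. 254.]
-0.06 0.09 [ 0.499 -0.263  0.128] topcrop [413. 383.] scene crop [199. 240.]
-0.06 0.106 [ 0.492 -0.26   0.142] topcrop [414. 393.] scene crop [208. 226.]
red ((284.0, 261.5), (3.0, 0.0), -90.0) [0.427 0.113 0.036] [[0.423, 0.113], [0.423, 0.113], [0.431, 0.113], [0.431, 0.113]]
green ((271.0, 196.5), (3.0, 0.0), -90.0) [0.604 0.151 0.036] [[0.599, 0.151], [0.599, 0.151], [0.608, 0.151], [0.608, 0.151]]
```

```bash
python3 - <<'E'
from h import *
a=load('s0');b=load('t0')
yaw=np.radians(-24.35);c=np.array([.5485,-.221])
R=np.array([[np.cos(yaw),-np.sin(yaw)],[np.sin(yaw),np.cos(yaw)]])
W=lambda x,y,z:np.r_[c+R@[x,y],z]
for p in([.566,-.098],[.467,-.312],[.492,-.325]):print('bar rack frame',np.round(R.T@(np.array(p)-c),3))
for y in(.06,-.06):
  for s in(0,.01,.02,.03):
    o=[]
    for h in(.074,.106):
        p=W(.02-h/2-s*.866,y,.05+h*.866-s/2); u=proj(b,p);v=proj(a,p)
        o+=[np.round([(u[0]-340)*4.5,(u[1]-145)*4.5]),np.round([(v[0]-235)*3.5,(v[1]-60)*3.5])]
    print(y,s,'bottom top/scene',o[:2],'top',o[2:])
def mask(c,n):
    h=cv2.cvtColor(c['img'],cv2.COLOR_RGB2HSV)
    lo,hi={'y':((20,150,120),(32,255,255)),'r':((0,180,120),(6,255,255)),'g':((45,120,80),(75,255,255))}[n]
    m=cv2.inRange(h,lo,hi);k,l,st,ce=cv2.connectedComponentsWithStats(m);return [(l==i,st[i],ce[i]) for i in range(1,k) if st[i][4]>20]
for c_,n in((b,'t'),(a,'s')):
    for m,st,ce in mask(c_,'y'):
        f=(lambda q:((q[0]-340)*4.5,(q[1]-145)*4.5)) if n=='t' else (lambda q:((q[0]-235)*3.5,(q[1]-60)*3.5))
        print(n,st[4],np.round(f(ce)),np.round(cv2.minAreaRect(np.argwhere(m)[:,::-1].astype(np.float32))[1],1), [np.round(f(q)).tolist() for q in cv2.boxPoints(cv2.minAreaRect(np.argwhere(m)[:,::-1].astype(np.float32)))])
for n in'rg':
    for m,st,ce in mask(b,n):
        rc=cv2.minAreaRect(np.argwhere(m)[:,::-1].astype(np.float32))
        if st[4]>500:print(n,st[4],np.round(onz(b,*rc[0],.036),3),[np.round(onz(b,*q,.036)[:2],3).tolist() for q in cv2.boxPoints(rc)])
E
```

```text
bar rack frame [-0.035  0.119]
bar rack frame [-0.037 -0.117]
bar rack frame [-0.009 -0.118]
0.06 0 bottom top/scene [array([219., 284.]), array([199., 367.])] top [array([216., 301.]), array([220., 340.])]
0.06 0.01 bottom top/scene [array([212., 299.]), array([211., 371.])] top [array([208., 317.]), array([232., 344.])]
0.06 0.02 bottom top/scene [array([205., 314.]), array([223., 374.])] top [array([201., 332.]), array([244., 347.])]
0.06 0.03 bottom top/scene [array([198., 329.]), array([235., 378.])] top [array([194., 348.]), array([256., 351.])]
-0.06 0 bottom top/scene [array([415., 370.]), array([186., 253.])] top [array([417., 390.]), array([205., 225.])]
-0.06 0.01 bottom top/scene [array([408., 385.]), array([198., 257.])] top [array([409., 405.]), array([217., 229.])]
-0.06 0.02 bottom top/scene [array([400., 400.]), array([209., 260.])] top [array([401., 420.]), array([228., 233.])]
-0.06 0.03 bottom top/scene [array([392., 414.]), array([220., 264.])] top [array([393., 435.]), array([239., 237.])]
t 88 [197. 330.] [ 5.4 18.8] [[170.0, 357.0], [208.0, 282.0], [230.0, 293.0], [192.0, 368.0]]
t 92 [396. 422.] [15.  8.] [[378.0, 387.0], [414.0, 387.0], [414.0, 454.0], [378.0, 454.0]]
s 102 [237. 239.] [15.  9.] [[224.0, 217.0], [256.0, 217.0], [256.0, 270.0], [224.0, 270.0]]
s 242 [235. 365.] [12.2 30.4] [[180.0, 406.0], [244.0, 321.0], [278.0, 346.0], [215.0, 431.0]]
g 2455 [0.554 0.257 0.036] [[0.57, 0.379], [0.618, 0.153], [0.538, 0.135], [0.491, 0.359]]
```

Emit:
move_arm:
  moves:
    - {"x": -4.3,"y": 3,"z": -3}
    - {"x": -4.3,"y": 3,"z": -3}
    - {"x": -4.3,"y": 3,"z": -3}
    - {"x": -4.3,"y": 3,"z": -3}
    - {"x": -4.3,"y": 3,"z": -3}

```text
validation failed for argument at $.mo...
```

Emit:
move_arm:
  moves:
    - {"x": -5,"y": 3.5,"z": -1}
    - {"x": -5,"y": 3.5,"z": -1}
    - {"x": -5,"y": 3.5,"z": -1}
    - {"x": -5,"y": 3.5,"z": -1}
    - {"x": -5,"y": 3.5,"z": -1}

```text
validation failed for argument at $.mo...
```

Emit:
move_arm:
  moves:
    - {"x": -3.3,"y": 2.5,"z": -4}
    - {"x": -3.3,"y": 2.5,"z": -4}
    - {"x": -3.3,"y": 2.5,"z": -4}
    - {"z": -6}
    - {"z": -6}

```text
validation failed for argument at $.mo...
```

Emit:
move_arm:
  moves:
    - {"gripper": 100,"x": -4.3,"y": 3,"z": -3,"roll": 0}
    - {"gripper": 100,"x": -4.3,"y": 3,"z": -3,"roll": 0}
    - {"gripper": 100,"x": -4.3,"y": 3,"z": -3,"roll": 0}
    - {"gripper": 100,"x": -4.3,"y": 3,"z": -3,"roll": 0}
    - {"gripper": 100,"x": -4.3,"y": 3,"z": -3,"roll": 0}

```text
time_s: 0.72
eef_pos: [0.2881, 0.2609, 0.5553]
eef_rot: [0.0, 0.844, 0.537, -0.0]
wrist_force: [1.1, -0.4, 1.0]
opening: 1.001
```

Emit:
move_arm:
  moves:
    - {"gripper": 100,"x": -5,"y": 3.5,"z": -1,"roll": 0}
    - {"gripper": 100,"x": -5,"y": 3.5,"z": -1,"roll": 0}
    - {"gripper": 100,"x": -5,"y": 3.5,"z": -1,"roll": 0}
    - {"gripper": 100,"x": -5,"y": 3.5,"z": -1,"roll": 0}
    - {"gripper": 100,"x": -5,"y": 3.5,"z": -1,"roll": 0}

```text
time_s: 1.35
eef_pos: [0.3405, -0.04, 0.605]
eef_rot: [0.0, 0.844, 0.537, 0.0]
wrist_force: [1.6, 1.0, 0.7]
opening: 1.004
```

Emit:
move_arm:
  moves:
    - {"gripper": 100,"x": -4,"y": 1,"z": -4,"roll": 0}
    - {"gripper": 100,"x": -4,"y": 1,"z": -4,"roll": 0}
    - {"gripper": 100,"x": -4,"y": 0,"z": -4,"roll": 0}
    - {"gripper": 100,"x": -4,"y": 0,"z": -4,"roll": 0}
    - {"gripper": 100,"x": 0,"y": 0,"z": -6,"roll": 0}

```text
time_s: 1.98
eef_pos: [0.2907, -0.1942, 0.8242]
eef_rot: [-0.002, 0.845, 0.535, -0.0]
wrist_force: [1.2, -0.3, 0.4]
opening: 1.001
```

```bash
python3 -c "
from h import *
o=ctrl.get_obs();print(o['q'].round(3),o['eef_pos'],o['eef_rot'],o['time_s'])"
```

```text
[-0.932 -0.31   1.24  -0.     2.216 -2.061] [ 0.29072127 -0.1941894   0.82415104] [-2.19171197e-03  8.45140395e-01  5.34539784e-01 -3.58725352e-04] 1.975
```

Emit:
move_arm:
  moves:
    - {"gripper": 100,"x": 6,"y": -0.5,"z": 0,"roll": 0}
    - {"gripper": 100,"x": 6,"y": -0.5,"z": 0,"roll": 0}
    - {"gripper": 100,"x": 5.4,"y": -0.5,"z": 0,"roll": 0}
    - {"gripper": 100,"x": 0,"y": 0,"z": -6,"roll": 0}
    - {"gripper": 100,"x": 0,"y": 0,"z": -6,"roll": 0}

```text
time_s: 2.6
eef_pos: [0.3514, -0.0262, 0.9454]
eef_rot: [-0.001, 0.843, 0.538, -0.001]
wrist_force: [0.5, -0.5, 1.0]
opening: 1.0
```

```bash
python3 -c "
from h import *
o=ctrl.get_obs();print(o['q'].round(3),o['eef_pos'],o['eef_rot'],o['time_s'])"
```

```text
[-0.415 -0.138  0.825 -0.     2.457 -1.552] [ 0.35139956 -0.02623831  0.94538162] [-9.46076597e-04  8.42825095e-01  5.38186331e-01 -6.60552034e-04] 2.6
```

Emit:
move_arm:
  moves:
    - {"gripper": 100,"x": 0,"y": 0,"z": -6,"roll": 0}
    - {"gripper": 100,"x": 0,"y": 0,"z": -6,"roll": 0}
    - {"gripper": 100,"x": 0,"y": 0,"z": -6,"roll": 0}

```text
time_s: 2.98
eef_pos: [0.3707, -0.0248, 1.0379]
eef_rot: [0.041, 0.843, 0.536, 0.024]
wrist_force: [1.7, -0.0, -1.2]
opening: 1.004
```

```bash
python3 -c "
from h import *
o=ctrl.get_obs();print(o['q'].round(3),o['eef_pos'],o['eef_rot'],o['time_s'])"
```

```text
[-0.386  0.114  0.309 -0.017  2.623 -1.535] [ 0.37074989 -0.0247724   1.0379172 ] [0.04120389 0.84267647 0.53630389 0.02401544] 2.975
```

Emit:
move_arm:
  moves:
    - {"gripper": 100,"x": 0,"y": 0,"z": 3,"roll": 0}
    - {"gripper": 100,"x": 0,"y": 0,"z": 3,"roll": 0}

```text
time_s: 3.22
eef_pos: [0.3642, -0.0228, 0.9857]
eef_rot: [0.051, 0.842, 0.536, 0.031]
wrist_force: [-0.4, -0.4, 0.8]
opening: 0.997
```

```bash
python3 -c "
from h import *
o=ctrl.get_obs();print(o['q'].round(3),o['eef_pos'],o['eef_rot'],o['time_s'])"
```

```text
[-0.388 -0.066  0.658 -0.013  2.432 -1.531] [ 0.3642405  -0.02276859  0.98567738] [0.0506027  0.84219642 0.53590973 0.03074611] 3.225
```

Emit:
move_arm:
  moves:
    - {"gripper": 100,"x": 0,"y": 2,"z": -5.5,"roll": 0}
    - {"gripper": 100,"x": 0,"y": 3,"z": -5,"roll": 0}
    - {"gripper": 100,"x": 0,"y": 3,"z": -5,"roll": 0}
    - {"gripper": 100,"x": 0,"y": 3,"z": -5,"roll": 0}
    - {"gripper": 100,"x": 0,"y": 3,"z": -5,"roll": 0}

```text
time_s: 3.85
eef_pos: [0.3425, -0.0604, 1.0523]
eef_rot: [0.05, 0.841, 0.536, 0.05]
wrist_force: [-0.3, 0.3, -0.7]
opening: 0.999
```

```bash
python3 -c "
from h import *
o=ctrl.get_obs();print(o['q'].round(3),o['eef_pos'],o['eef_rot'],o['time_s'])"
```

```text
[-0.54   0.081  0.299  0.09   2.626 -1.594] [ 0.34249017 -0.06043919  1.05233439] [0.05003237 0.84116466 0.53615945 0.04971731] 3.85
```

Emit:
move_arm:
  moves:
    - {"gripper": 100,"x": 0,"y": -5,"z": -1,"roll": 0}
    - {"gripper": 100,"x": 0,"y": -5,"z": -1,"roll": 0}
    - {"gripper": 100,"x": 0,"y": -5,"z": -1,"roll": 0}

```text
time_s: 4.22
eef_pos: [0.2065, 0.008, 1.0415]
eef_rot: [0.059, 0.841, 0.535, 0.053]
wrist_force: [-0.5, 0.6, 0.1]
opening: 1.001
```

```bash
cat >>h.py <<'E'
from scipy.spatial.transform import Rotation as Ro
def st():
    o=ctrl.get_obs();w,x,y,z=o['eef_rot'];M=Ro.from_quat([x,y,z,w]).as_matrix()
    print('t',round(o['time_s'],2),'q',o['q'].round(3),'pos',o['eef_pos'].round(4),'grasp',(o['eef_pos']+.155*M[:,2]).round(4),'F',o['wrist_force'].round(1),'op',round(o['opening'],3));print('tilt',np.degrees(np.arccos(-M[2,2])).round(1),'az',np.degrees(np.arctan2(M[1,2],M[0,2])).round(1),'xaz',np.degrees(np.arctan2(M[1,0],M[0,0])).round(1),'\n',M.round(3)); return o,M
E
python3 -c "
from h import *
st()"
```

```text
t 4.22 q [-0.614 -0.278  0.642  0.106  2.626 -1.651] pos [0.2065 0.008  1.0415] grasp [0.2299 0.0014 0.8884] F [-0.5  0.6  0.1] op 1.001
tilt 9.1 az -15.7 xaz 65.1 
 [[ 0.421  0.894  0.151]
 [ 0.907 -0.42  -0.043]
 [ 0.025  0.155 -0.988]]
```

Emit:
move_arm:
  moves:
    - {"gripper": 100,"x": 0,"y": -1,"z": -6,"roll": 0}
    - {"gripper": 100,"x": 0,"y": -1,"z": -6,"roll": 0}
    - {"gripper": 100,"x": 0,"y": -1,"z": -6,"roll": 0}
    - {"gripper": 100,"x": 0,"y": -1,"z": -6,"roll": 0}

```text
time_s: 4.72
eef_pos: [0.1576, 0.0774, 1.0904]
eef_rot: [0.134, 0.834, 0.528, 0.083]
wrist_force: [0.1, -0.6, -0.3]
opening: 1.0
```

```bash
python3 -c "
from h import *
st()"
```

```text
t 4.72 q [-0.193 -0.21   0.413 -0.162  2.626 -1.475] pos [0.1576 0.0774 1.0904] grasp [0.2011 0.0564 0.9431] F [ 0.1 -0.6 -0.3] op 1.0
tilt 18.2 az -25.8 xaz 64.6 
 [[ 0.428  0.859  0.28 ]
 [ 0.904 -0.406 -0.136]
 [-0.003  0.312 -0.95 ]]
```

Emit:
move_arm:
  moves:
    - {"gripper": 100,"x": 0,"y": 0,"z": -6,"roll": 0}
    - {"gripper": 100,"x": 0,"y": 0,"z": -6,"roll": 0}
    - {"gripper": 100,"x": 0,"y": 0,"z": -6,"roll": 0}

```text
time_s: 5.1
eef_pos: [0.1, 0.1067, 1.1111]
eef_rot: [0.171, 0.826, 0.525, 0.11]
wrist_force: [-1.0, -0.4, 0.6]
opening: 1.002
```

```bash
python3 -c "
from h import *
st()"
```

```text
t 5.1 q [ 0.217 -0.173  0.3   -0.511  2.626 -1.411] pos [0.1    0.1067 1.1111] grasp [0.156  0.0808 0.9689] F [-1.  -0.4  0.6] op 1.002
tilt 23.4 az -24.9 xaz 64.9 
 [[ 0.424  0.831  0.361]
 [ 0.906 -0.389 -0.167]
 [ 0.002  0.398 -0.917]]
```

Emit:
move_arm:
  moves:
    - {"gripper": 100,"x": 0,"y": -4,"z": -4,"roll": 0}
    - {"gripper": 100,"x": 0,"y": -4,"z": -4,"roll": 0}
    - {"gripper": 100,"x": 0,"y": -4,"z": -4,"roll": 0}

```text
time_s: 5.48
eef_pos: [0.0389, 0.14, 1.109]
eef_rot: [0.183, 0.823, 0.524, 0.123]
wrist_force: [0.7, -0.0, 0.1]
opening: 0.997
```

```bash
python3 - <<'E'
from h import *
st()
b=load('t0');h=cv2.cvtColor(b['img'],cv2.COLOR_RGB2HSV)
m=cv2.inRange(h,(0,170,120),(8,255,255))|cv2.inRange(h,(174,170,120),(180,255,255))
k,l,s,ce=cv2.connectedComponentsWithStats(m)
for i in range(1,k):
    if s[i][4]>500:
        rc=cv2.minAreaRect(np.argwhere(l==i)[:,::-1].astype(np.float32));print('red',s[i][4],onz(b,*rc[0],.036).round(3),[onz(b,*q,.036)[:2].round(3).tolist() for q in cv2.boxPoints(rc)])
E
```

```text
t 5.47 q [ 0.893 -0.127  0.299 -1.     2.626 -1.202] pos [0.0389 0.14   1.109 ] grasp [0.1    0.1134 0.9691] F [ 0.7 -0.   0.1] op 0.997
tilt 25.5 az -23.5 xaz 65.1 
 [[ 0.421  0.817  0.394]
 [ 0.907 -0.385 -0.171]
 [ 0.012  0.43  -0.903]]
red 2749 [0.373 0.218 0.036] [[0.39, 0.341], [0.44, 0.115], [0.356, 0.096], [0.308, 0.318]]
```

Emit:
move_arm:
  moves:
    - {"gripper": 100,"x": 2,"y": 4.5,"z": 2.5,"roll": 0}
    - {"gripper": 100,"x": 2,"y": 4.5,"z": 2.5,"roll": 0}
    - {"gripper": 100,"x": 2,"y": 4.5,"z": 2.5,"roll": 0}
    - {"gripper": 100,"x": 2,"y": 4.5,"z": 2.5,"roll": 0}
    - {"gripper": 100,"x": 2,"y": 4.5,"z": 2.5,"roll": 0}

```text
time_s: 6.1
eef_pos: [0.2902, 0.1246, 1.0826]
eef_rot: [0.185, 0.822, 0.524, 0.125]
wrist_force: [0.2, 0.8, -0.1]
opening: 1.0
```

```bash
python3 -c "
from h import *
o,M=st();print((M.T@(np.array([.4217,-.0997,.363])-o['eef_pos'])).round(4))"
```

```text
t 6.1 q [ 0.133  0.019  0.299 -0.34   2.403 -1.303] pos [0.2902 0.1246 1.0826] grasp [0.352  0.0977 0.943 ] F [ 0.2  0.8 -0.1] op 1.0
tilt 25.8 az -23.5 xaz 65.2 
 [[ 0.42   0.815  0.398]
 [ 0.907 -0.383 -0.174]
 [ 0.011  0.434 -0.901]]
[-0.1562 -0.1196  0.7394]
```

Emit:
move_arm:
  moves:
    - {"gripper": 100,"x": -1.2,"y": -0.9,"z": 5.7,"roll": 0}
    - {"gripper": 100,"x": -1.2,"y": -0.9,"z": 5.7,"roll": 0}
    - {"gripper": 100,"x": -1.2,"y": -0.9,"z": 5.7,"roll": 0}
    - {"gripper": 100,"x": -1.2,"y": -0.9,"z": 5.7,"roll": 0}
    - {"gripper": 100,"x": -1.2,"y": -0.9,"z": 5.7,"roll": 0}

```text
time_s: 6.72
eef_pos: [0.338, 0.0418, 0.8219]
eef_rot: [0.186, 0.822, 0.524, 0.124]
wrist_force: [0.0, -0.5, 0.6]
opening: 1.0
```

Emit:
move_arm:
  moves:
    - {"gripper": 100,"x": -1.2,"y": -0.9,"z": 5.7,"roll": 0}
    - {"gripper": 100,"x": -1.2,"y": -0.9,"z": 5.7,"roll": 0}
    - {"gripper": 100,"x": -1.2,"y": -0.9,"z": 5.7,"roll": 0}
    - {"gripper": 100,"x": -1.2,"y": -0.9,"z": 5.7,"roll": 0}
    - {"gripper": 100,"x": -1.2,"y": -0.9,"z": 5.7,"roll": 0}

```text
time_s: 7.35
eef_pos: [0.3897, -0.0459, 0.5455]
eef_rot: [0.187, 0.822, 0.524, 0.124]
wrist_force: [0.2, 0.5, 0.8]
opening: 0.998
```

```bash
python3 -c "
from h import *
o,M=st();print((M.T@(np.array([.4217,-.0997,.363])-o['eef_pos'])).round(4))
g=np.array([.530,-.1467,.115]);print(proj(load('t0'),g))
c=snap('top','t1');s=snap('scene','s1')
x=cv2.resize(s['img'][60:230,235:400,::-1],None,fx=3,fy=3,interpolation=2)
y=cv2.resize(c['img'][130:300,340:440,::-1],None,fx=3,fy=3,interpolation=2)
cv2.imwrite('pics/c3.png',np.hstack([x,y]))
"
```

```text
t 7.35 q [-0.423 -0.501  1.948  0.003  1.243 -1.559] pos [ 0.3897 -0.0459  0.5455] grasp [ 0.4516 -0.0733  0.4061] F [0.2 0.5 0.8] op 0.998
tilt 25.9 az -23.9 xaz 65.2 
 [[ 0.42   0.815  0.399]
 [ 0.908 -0.381 -0.177]
 [ 0.008  0.436 -0.9  ]]
[-0.0368 -0.0331  0.1865]
(np.float64(384.15843022010364), np.float64(218.77726636416455))
```

View pics/c3.png

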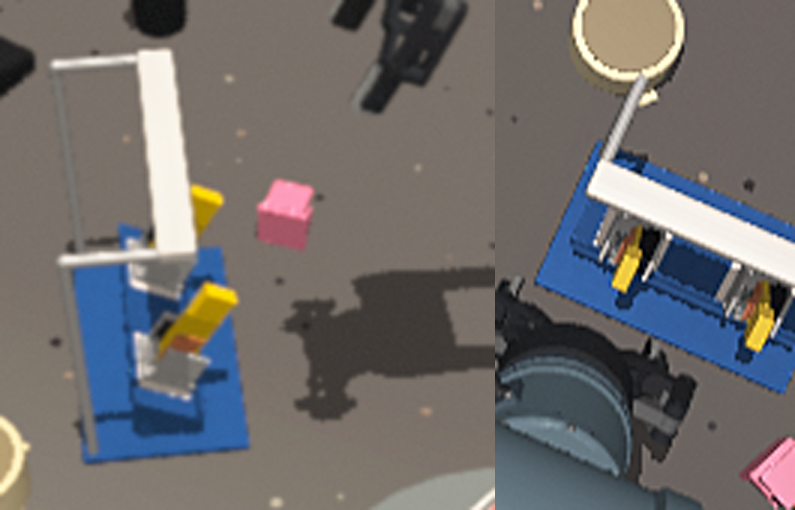

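Emit:
move_arm:
  moves:
    - {"gripper": 100,"x": -1,"y": -0.9,"z": 4.7,"roll": 0}
    - {"gripper": 100,"x": -1,"y": -0.9,"z": 4.7,"roll": 0}
    - {"gripper": 100,"x": -1,"y": -0.9,"z": 4.7,"roll": 0}
    - {"gripper": 100,"x": -0.7,"y": -0.6,"z": 4.5,"roll": 0}

```text
time_s: 7.95
eef_pos: [0.4228, -0.0998, 0.3667]
eef_rot: [0.188, 0.821, 0.524, 0.125]
wrist_force: [0.4, -0.2, 0.5]
opening: 1.001
```

```bash
python3 -c "
from h import *
o,M=st();print((M.T@(np.array([.530,-.1467,.115])-o['eef_pos'])).round(4))
c=snap('top','t2');s=snap('scene','s2')
x=cv2.resize(s['img'][60:230,235:365,::-1],None,fx=3,fy=3,interpolation=2)
y=cv2.resize(c['img'][150:320,310:440,::-1],None,fx=3,fy=3,interpolation=2)
cv2.imwrite('pics/c4.png',np.hstack([x,y]))
"
```

```text
t 7.95 q [-0.522 -0.255  2.139  0.064  0.806 -1.693] pos [ 0.4228 -0.0998  0.3667] grasp [ 0.485  -0.1274  0.2275] F [ 0.4 -0.2  0.5] op 1.001
tilt 26.1 az -23.9 xaz 65.2 
 [[ 0.419  0.814  0.402]
 [ 0.908 -0.38  -0.178]
 [ 0.007  0.439 -0.898]]
[ 0.0005 -0.0054  0.2775]
```

View pics/c4.png

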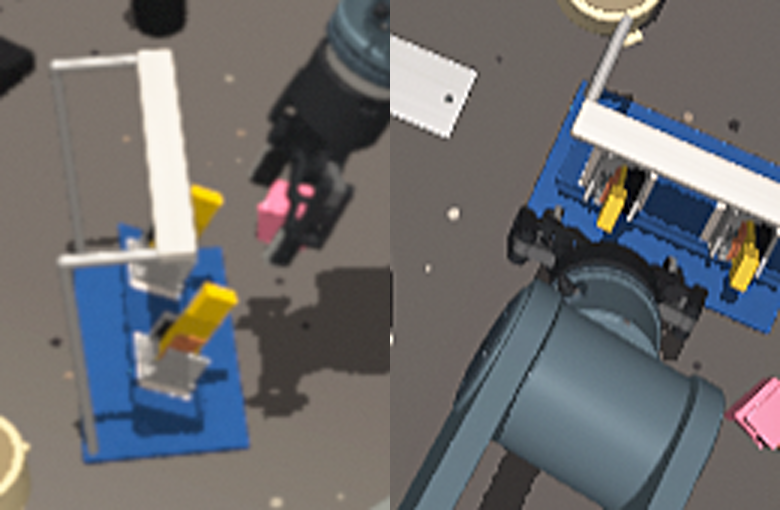

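Emit:
move_arm:
  moves:
    - {"gripper": 100,"x": 0,"y": -0.5,"z": 4,"roll": 0}
    - {"gripper": 100,"x": 0,"y": 0,"z": 4,"roll": 0}
    - {"gripper": 100,"x": 0,"y": 0,"z": 4.2,"roll": 0}
    - {"gripper": 40,"x": 0,"y": 0,"z": 0,"roll": 0}

```text
time_s: 8.55
eef_pos: [0.4672, -0.1188, 0.2528]
eef_rot: [0.185, 0.822, 0.525, 0.123]
wrist_force: [0.3, -0.0, 0.1]
opening: 0.818
```

```bash
python3 -c "
from h import *
o,M=st();print((M.T@(np.array([.530,-.1467,.115])-o['eef_pos'])).round(4))
c=snap('top','t3');s=snap('scene','s3')
x=cv2.resize(s['img'][60:230,235:365,::-1],None,fx=3,fy=3,interpolation=2)
y=cv2.resize(c['img'][150:320,310:440,::-1],None,fx=3,fy=3,interpolation=2)
cv2.imwrite('pics/c5.png',np.hstack([x,y]))
"
```

```text
t 8.55 q [-0.508  0.074  2.112  0.082  0.512 -1.708] pos [ 0.4672 -0.1188  0.2528] grasp [ 0.5286 -0.1459  0.1131] F [ 0.3 -0.   0.1] op 0.818
tilt 25.6 az -23.8 xaz 65.2 
 [[ 0.419  0.817  0.396]
 [ 0.908 -0.381 -0.175]
 [ 0.008  0.432 -0.902]]
[-1.00e-04  2.30e-03  1.54e-01]
```

View pics/c5.png

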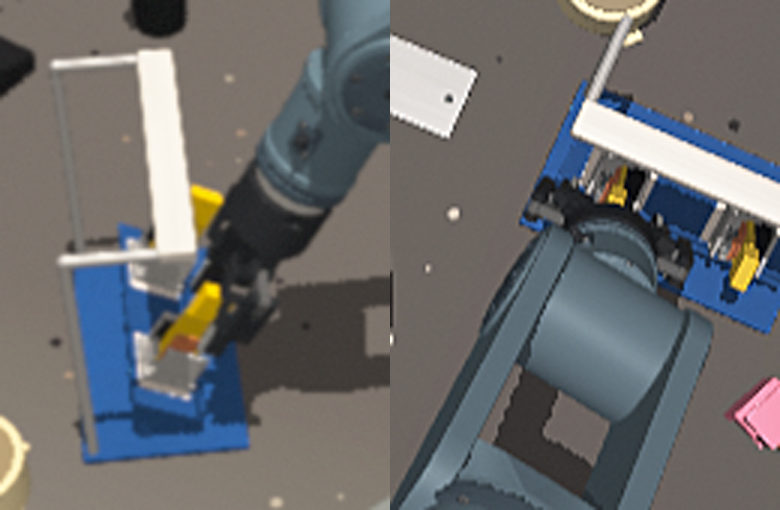

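Emit:
move_arm:
  moves:
    - {"gripper": 0,"x": 0,"y": 0,"z": 0,"roll": 0}
    - {"gripper": 0,"x": 0,"y": 0,"z": 0,"roll": 0}
    - {"gripper": 0,"x": 0,"y": 0,"z": 0,"roll": 0}
    - {"gripper": 0,"x": 0,"y": 0,"z": 0,"roll": 0}
    - {"gripper": 0,"x": 0,"y": 0,"z": 0,"roll": 0}

```text
time_s: 9.28
eef_pos: [0.4666, -0.1186, 0.2546]
eef_rot: [0.187, 0.821, 0.525, 0.124]
wrist_force: [-5.2, 4.7, 11.6]
opening: 0.154
```

Emit:
move_arm:
  moves:
    - {"gripper": 0,"x": 0,"y": 0,"z": 0,"roll": 0}
    - {"gripper": 0,"x": 0,"y": 0,"z": 0,"roll": 0}
    - {"gripper": 0,"x": 0,"y": 0,"z": 0,"roll": 0}

```text
time_s: 9.65
eef_pos: [0.4666, -0.1186, 0.2547]
eef_rot: [0.187, 0.821, 0.525, 0.124]
wrist_force: [-4.4, 3.1, 10.8]
opening: 0.154
```

Emit:
move_arm:
  moves:
    - {"gripper": 0,"x": 0,"y": -0.1,"z": -1,"roll": 0}
    - {"gripper": 0,"x": 0,"y": -0.1,"z": -1.5,"roll": 0}
    - {"gripper": 0,"x": 0,"y": -0.1,"z": -1.5,"roll": 0}
    - {"gripper": 0,"x": 0,"y": -0.1,"z": -1.5,"roll": 0}
    - {"gripper": 0,"x": 0,"y": -0.1,"z": -1.5,"roll": 0}

```text
time_s: 10.28
eef_pos: [0.4333, -0.1039, 0.3141]
eef_rot: [0.185, 0.822, 0.525, 0.123]
wrist_force: [-0.0, -0.1, -1.6]
opening: 0.16
```

```bash
python3 -c "
from h import *
o,M=st()
c=snap('top','t4');s=snap('scene','s4')
x=cv2.resize(s['img'][60:230,235:365,::-1],None,fx=3,fy=3,interpolation=2)
y=cv2.resize(c['img'][150:320,310:440,::-1],None,fx=3,fy=3,interpolation=2)
cv2.imwrite('pics/c6.png',np.hstack([x,y]))
"
```

```text
t 10.28 q [-0.518 -0.137  2.161  0.07   0.672 -1.7  ] pos [ 0.4333 -0.1039  0.3141] grasp [ 0.4948 -0.1312  0.1744] F [-0.  -0.1 -1.6] op 0.16
tilt 25.7 az -23.9 xaz 65.2 
 [[ 0.419  0.817  0.397]
 [ 0.908 -0.38  -0.176]
 [ 0.007  0.434 -0.901]]
```

View pics/c6.png

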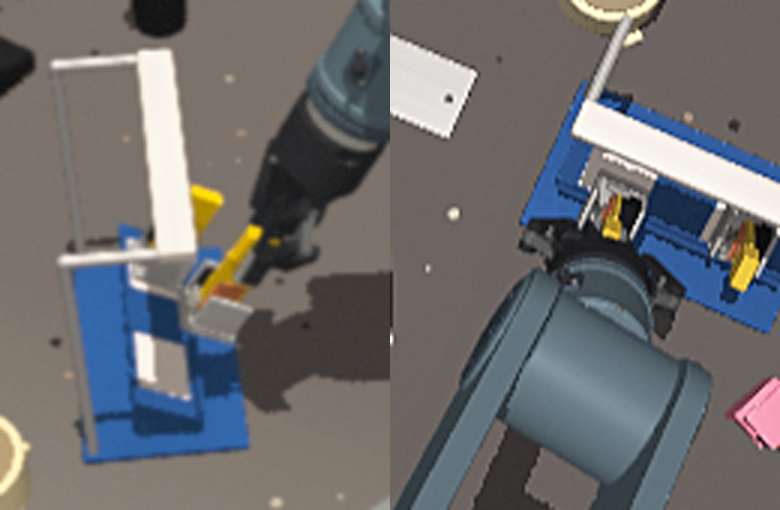

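Emit:
move_arm:
  moves:
    - {"gripper": 0,"x": 0,"y": -0.3,"z": -3.5,"roll": 0}
    - {"gripper": 0,"x": 0,"y": -0.3,"z": -3.5,"roll": 0}
    - {"gripper": 0,"x": 0,"y": -0.3,"z": -3,"roll": 0}
    - {"gripper": 0,"x": 3,"y": -1,"z": 0,"roll": 0}
    - {"gripper": 0,"x": 4,"y": -1.5,"z": 0,"roll": 0}

```text
time_s: 11.0
eef_pos: [0.3959, -0.0102, 0.3898]
eef_rot: [0.187, 0.822, 0.523, 0.123]
wrist_force: [0.1, 0.0, -3.1]
opening: 0.156
```

Emit:
move_arm:
  moves:
    - {"gripper": 0,"x": 4.5,"y": -1.5,"z": 0,"roll": 0}
    - {"gripper": 0,"x": 4.5,"y": -1.5,"z": 0,"roll": 0}
    - {"gripper": 0,"x": 4.5,"y": -1.5,"z": 0,"roll": 0}
    - {"gripper": 0,"x": 4.5,"y": -1.5,"z": 0,"roll": 0}
    - {"gripper": 0,"x": 4.5,"y": -1.5,"z": 0,"roll": 0}

```text
time_s: 11.62
eef_pos: [0.4288, 0.2242, 0.3577]
eef_rot: [0.186, 0.821, 0.525, 0.123]
wrist_force: [0.4, -0.4, -1.2]
opening: 0.158
```

Emit:
move_arm:
  moves:
    - {"gripper": 0,"x": 4,"y": -1,"z": 0,"roll": 0}
    - {"gripper": 0,"x": 3,"y": -0.5,"z": 0,"roll": 0}
    - {"gripper": 0,"x": 0,"y": 0,"z": 0,"roll": 0}

```text
time_s: 12.0
eef_pos: [0.4461, 0.2934, 0.3514]
eef_rot: [0.186, 0.821, 0.526, 0.123]
wrist_force: [-0.7, -0.8, -3.3]
opening: 0.156
```

```bash
python3 -c "
from h import *
o,M=st();print((M.T@(np.array([.514,.278,.16])-o['eef_pos'])-[0,0,.155]).round(4))
c=snap('top','t5');s=snap('scene','s5')
x=cv2.resize(s['img'][120:320,270:470,::-1],None,fx=2,fy=2,interpolation=2)
y=cv2.resize(c['img'][130:330,160:360,::-1],None,fx=2,fy=2,interpolation=2)
cv2.imwrite('pics/c7.png',np.hstack([x,y]))
"
```

```text
t 12.0 q [ 0.451  0.093  1.851 -0.422  0.94  -0.482] pos [0.4461 0.2934 0.3514] grasp [0.5076 0.2662 0.2117] F [-0.7 -0.8 -3.3] op 0.156
tilt 25.7 az -23.8 xaz 65.4 
 [[ 0.417  0.818  0.397]
 [ 0.909 -0.378 -0.175]
 [ 0.006  0.434 -0.901]]
[ 0.0131 -0.0217  0.0471]
```

View pics/c7.png

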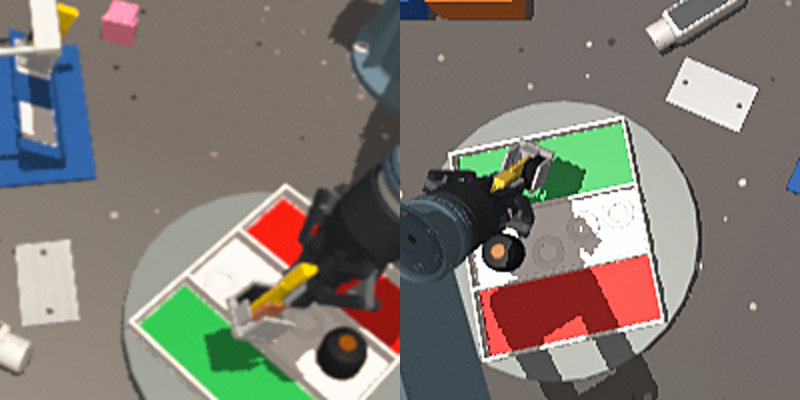

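Emit:
move_arm:
  moves:
    - {"gripper": 0,"x": 1.3,"y": -0.8,"z": 0,"roll": 0}
    - {"gripper": 0,"x": 0,"y": -1.4,"z": 4.7,"roll": 0}
    - {"gripper": 0,"x": 0,"y": -0.9,"z": 1.9,"roll": 0}
    - {"gripper": 0,"x": 0,"y": -0.2,"z": 0.5,"roll": 0}
    - {"gripper": 0,"x": 0,"y": 0,"z": 0,"roll": 0}

```text
time_s: 12.72
eef_pos: [0.4531, 0.3037, 0.2748]
eef_rot: [0.186, 0.821, 0.525, 0.124]
wrist_force: [0.0, 0.4, -1.0]
opening: 0.152
```

```bash
python3 -c "
from h import *
o,M=st();print((M.T@(np.array([.514,.278,.127])-o['eef_pos'])-[0,0,.155]).round(4))"
```

```text
t 12.72 q [ 0.464  0.231  1.871 -0.486  0.802 -0.373] pos [0.4531 0.3037 0.2748] grasp [0.5149 0.2764 0.1352] F [ 0.   0.4 -1. ] op 0.152
tilt 25.8 az -23.9 xaz 65.2 
 [[ 0.419  0.816  0.398]
 [ 0.908 -0.38  -0.176]
 [ 0.008  0.435 -0.9  ]]
[ 0.0011 -0.0049  0.0068]
```

Descend in small steps, watching the force.

Emit:
move_arm:
  moves:
    - {"gripper": 0,"x": 0,"y": -0.2,"z": 0.4,"roll": 0}
    - {"gripper": 0,"x": 0,"y": -0.1,"z": 0.2,"roll": 0}
    - {"gripper": 0,"x": 0,"y": 0,"z": 0,"roll": 0}

```text
time_s: 13.1
eef_pos: [0.4528, 0.3037, 0.2678]
eef_rot: [0.186, 0.821, 0.525, 0.123]
wrist_force: [-0.2, 0.0, -2.1]
opening: 0.156
```

Emit:
move_arm:
  moves:
    - {"gripper": 0,"x": 0,"y": -0.15,"z": 0.3,"roll": 0}
    - {"gripper": 0,"x": 0,"y": 0,"z": 0,"roll": 0}

```text
time_s: 13.35
eef_pos: [0.4527, 0.3037, 0.264]
eef_rot: [0.186, 0.821, 0.525, 0.123]
wrist_force: [0.1, 0.7, -3.1]
opening: 0.157
```

Emit:
move_arm:
  moves:
    - {"gripper": 0,"x": 0,"y": -0.15,"z": 0.3,"roll": 0}
    - {"gripper": 0,"x": 0,"y": 0,"z": 0,"roll": 0}

```text
time_s: 13.6
eef_pos: [0.4526, 0.3037, 0.2605]
eef_rot: [0.186, 0.821, 0.525, 0.123]
wrist_force: [-0.1, -0.5, -3.2]
opening: 0.154
```

Emit:
move_arm:
  moves:
    - {"gripper": 0,"x": 0,"y": -0.15,"z": 0.3,"roll": 0}
    - {"gripper": 0,"x": 0,"y": 0,"z": 0,"roll": 0}

```text
time_s: 13.85
eef_pos: [0.4526, 0.3037, 0.2572]
eef_rot: [0.186, 0.821, 0.525, 0.123]
wrist_force: [-0.1, -0.2, -3.3]
opening: 0.158
```

Emit:
move_arm:
  moves:
    - {"gripper": 0,"x": 0,"y": -0.15,"z": 0.3,"roll": 0}
    - {"gripper": 0,"x": 0,"y": 0,"z": 0,"roll": 0}

```text
time_s: 14.1
eef_pos: [0.4528, 0.3039, 0.2541]
eef_rot: [0.186, 0.821, 0.525, 0.123]
wrist_force: [0.3, -0.4, -2.0]
opening: 0.153
```

```bash
python3 -c "
from h import *
o,M=st()
c=snap('top','t6');s=snap('scene','s6')
x=cv2.resize(s['img'][200:370,300:460,::-1],None,fx=3,fy=3,interpolation=2)
y=cv2.resize(c['img'][170:340,180:280,::-1],None,fx=3,fy=3,interpolation=2)
cv2.imwrite('pics/c8.png',np.hstack([x,y]))
"
```

```text
t 14.1 q [ 0.464  0.266  1.879 -0.506  0.765 -0.344] pos [0.4528 0.3039 0.2541] grasp [0.5145 0.2766 0.1146] F [ 0.3 -0.4 -2. ] op 0.153
tilt 25.8 az -23.9 xaz 65.2 
 [[ 0.419  0.816  0.398]
 [ 0.908 -0.38  -0.176]
 [ 0.007  0.435 -0.9  ]]
```

View pics/c8.png

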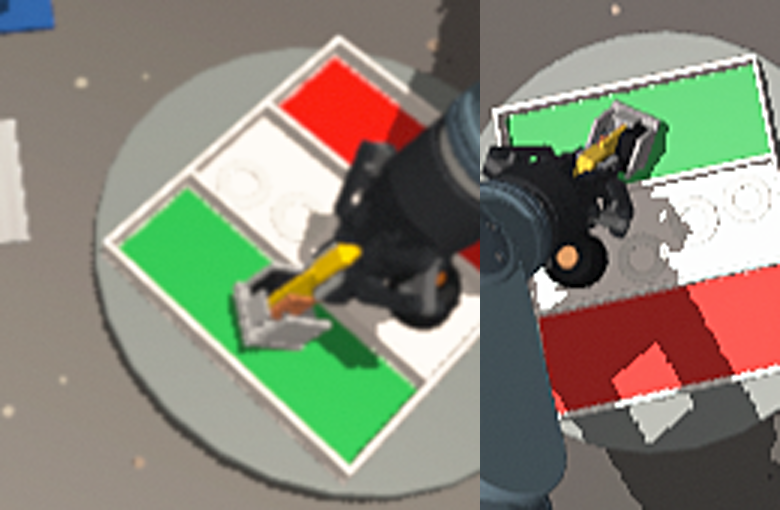

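Emit:
move_arm:
  moves:
    - {"gripper": 0,"x": 0,"y": -0.15,"z": 0.3,"roll": 0}
    - {"gripper": 0,"x": 0,"y": 0,"z": 0,"roll": 0}

```text
time_s: 14.45
eef_pos: [0.4535, 0.304, 0.2524]
eef_rot: [0.187, 0.821, 0.525, 0.124]
wrist_force: [-2.2, -2.2, 7.2]
opening: 0.154
```

Emit:
move_arm:
  moves:
    - {"gripper": 0,"x": 0,"y": -0.15,"z": 0.3,"roll": 0}
    - {"gripper": 0,"x": 0,"y": 0,"z": 0,"roll": 0}

```text
time_s: 14.7
eef_pos: [0.4541, 0.3042, 0.2514]
eef_rot: [0.188, 0.821, 0.524, 0.125]
wrist_force: [-9.0, -4.2, 24.1]
opening: 0.16
```

Emit:
move_arm:
  moves:
    - {"gripper": 0,"x": 0,"y": -0.15,"z": 0.3,"roll": 0}
    - {"gripper": 0,"x": 0,"y": 0,"z": 0,"roll": 0}

```text
time_s: 14.95
eef_pos: [0.4558, 0.3046, 0.2505]
eef_rot: [0.189, 0.82, 0.524, 0.128]
wrist_force: [-7.8, -5.9, 30.3]
opening: 0.153
```

Emit:
move_arm:
  moves:
    - {"gripper": 0,"x": 0,"y": 0.15,"z": -0.4,"roll": 0}
    - {"gripper": 25,"x": 0,"y": 0,"z": 0,"roll": 0}
    - {"gripper": 25,"x": 0,"y": 0,"z": 0,"roll": 0}
    - {"gripper": 25,"x": 0,"y": 0,"z": 0,"roll": 0}
    - {"gripper": 25,"x": 0,"y": 0,"z": 0,"roll": 0}

```text
time_s: 15.58
eef_pos: [0.452, 0.3041, 0.2479]
eef_rot: [0.186, 0.821, 0.525, 0.123]
wrist_force: [0.1, -0.0, -0.6]
opening: 0.252
```

```bash
python3 -c "
from h import *
o,M=st()
c=snap('top','t7');s=snap('scene','s7')
x=cv2.resize(s['img'][200:370,300:460,::-1],None,fx=3,fy=3,interpolation=2)
y=cv2.resize(c['img'][170:340,180:280,::-1],None,fx=3,fy=3,interpolation=2)
cv2.imwrite('pics/c9.png',np.hstack([x,y]))
"
```

```text
t 15.57 q [ 0.465  0.276  1.882 -0.513  0.755 -0.335] pos [0.452  0.3041 0.2479] grasp [0.5136 0.2767 0.1083] F [ 0.1 -0.  -0.6] op 0.252
tilt 25.8 az -24.0 xaz 65.2 
 [[ 0.419  0.817  0.397]
 [ 0.908 -0.38  -0.177]
 [ 0.006  0.435 -0.901]]
```

View pics/c9.png

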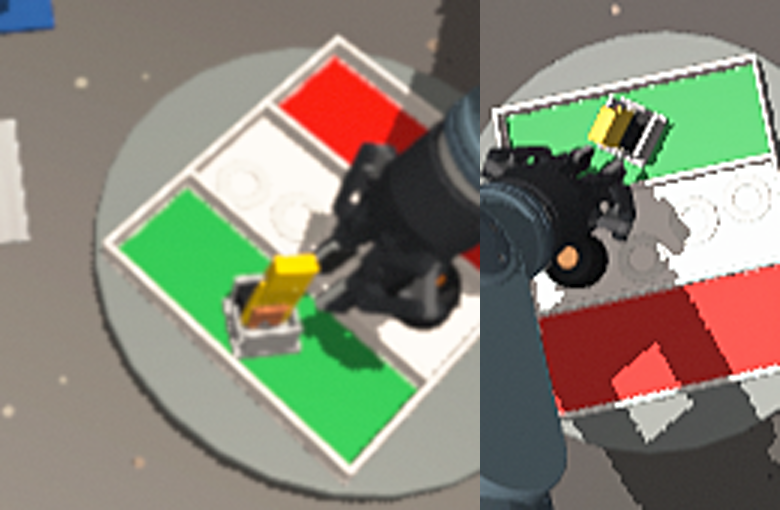

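Emit:
move_arm:
  moves:
    - {"gripper": 30,"x": 0,"y": -1,"z": -3,"roll": 0}
    - {"gripper": 30,"x": 0,"y": 0,"z": -6,"roll": 0}
    - {"gripper": 60,"x": 0,"y": 0,"z": -6,"roll": 0}
    - {"gripper": 80,"x": -4,"y": 1.8,"z": 0.9,"roll": 0}
    - {"gripper": 80,"x": -5,"y": 1.8,"z": 0.9,"roll": 0}

```text
time_s: 16.3
eef_pos: [0.383, 0.2358, 0.3791]
eef_rot: [0.186, 0.82, 0.526, 0.125]
wrist_force: [1.2, -0.3, 0.8]
opening: 0.8
```

Emit:
move_arm:
  moves:
    - {"gripper": 80,"x": -5,"y": 1.8,"z": 0.9,"roll": 0}
    - {"gripper": 80,"x": -5,"y": 1.8,"z": 0.9,"roll": 0}
    - {"gripper": 80,"x": -5,"y": 1.8,"z": 0.9,"roll": 0}
    - {"gripper": 80,"x": -5,"y": 1.8,"z": 0.9,"roll": 0}
    - {"gripper": 80,"x": -5,"y": 1.8,"z": 0.9,"roll": 0}

```text
time_s: 16.92
eef_pos: [0.3694, -0.0348, 0.3751]
eef_rot: [0.187, 0.821, 0.525, 0.124]
wrist_force: [0.8, 0.1, -0.2]
opening: 0.805
```

Emit:
move_arm:
  moves:
    - {"gripper": 80,"x": -5,"y": 1.8,"z": 0.9,"roll": 0}
    - {"gripper": 80,"x": -5,"y": 1.8,"z": 0.9,"roll": 0}
    - {"gripper": 80,"x": -3,"y": 1,"z": 0.9,"roll": 0}

```text
time_s: 17.3
eef_pos: [0.3632, -0.1762, 0.3701]
eef_rot: [0.187, 0.822, 0.524, 0.123]
wrist_force: [-0.1, 0.5, 0.3]
opening: 0.802
```

```bash
python3 -c "
from h import *
o,M=st();print((M.T@(np.array([.476,-.254,.124])-o['eef_pos'])-[0,0,.155]).round(4))
c=snap('top','t8');s=snap('scene','s8')
def yel(c,zz):
  m=cv2.inRange(cv2.cvtColor(c['img'],cv2.COLOR_RGB2HSV),(20,150,120),(32,255,255));k,l,t,ce=cv2.connectedComponentsWithStats(m)
  return [(t[i].tolist(),ce[i].round(1).tolist()) for i in range(1,k) if t[i][4]>15]
print('top',yel(c,0));print('scene',yel(s,0))
print('before top',yel(load('t0'),0));print('before scene',yel(load('s0'),0))
g=np.array([.476,-.254,.124]);print(proj(c,g),proj(s,g))"
```

```text
t 17.3 q [-0.811 -0.355  2.203  0.216  0.882 -2.048] pos [ 0.3632 -0.1762  0.3701] grasp [ 0.425  -0.2039  0.2306] F [-0.1  0.5  0.3] op 0.802
tilt 25.9 az -24.2 xaz 65.1 
 [[ 0.421  0.815  0.398]
 [ 0.907 -0.382 -0.179]
 [ 0.006  0.437 -0.9  ]]
[-0.0246  0.0141  0.1252]
top [([216, 205, 8, 12, 23], [219.2, 210.0]), ([424, 231, 9, 16, 92], [428.1, 238.7])]
scene [([299, 122, 10, 16, 102], [302.8, 128.2]), ([381, 285, 24, 23, 267], [393.8, 294.1])]
before top [([379, 208, 10, 19, 88], [383.8, 218.3]), ([424, 231, 9, 16, 92], [428.1, 238.7])]
before scene [([299, 122, 10, 16, 102], [302.8, 128.2]), ([288, 154, 26, 24, 242], [302.1, 164.2])]
(np.float64(428.05729584598464), np.float64(239.48836294156467)) (np.float64(301.0061620891485), np.float64(128.56434362323))
```

Emit:
move_arm:
  moves:
    - {"gripper": 80,"x": -2.5,"y": 1.4,"z": 0.5,"roll": 0}
    - {"gripper": 80,"x": 0,"y": 0,"z": 4,"roll": 0}
    - {"gripper": 80,"x": 0,"y": 0,"z": 4,"roll": 0}
    - {"gripper": 80,"x": 0,"y": 0,"z": 4,"roll": 0}
    - {"gripper": 80,"x": 0,"y": 0,"z": 0,"roll": 0}

```text
time_s: 18.02
eef_pos: [0.4141, -0.222, 0.2597]
eef_rot: [0.182, 0.822, 0.526, 0.123]
wrist_force: [0.2, 0.7, 0.2]
opening: 0.799
```

Emit:
move_arm:
  moves:
    - {"gripper": 0,"x": 0,"y": 0,"z": 0,"roll": 0}
    - {"gripper": 0,"x": 0,"y": 0,"z": 0,"roll": 0}
    - {"gripper": 0,"x": 0,"y": 0,"z": 0,"roll": 0}
    - {"gripper": 0,"x": 0,"y": 0,"z": 0,"roll": 0}
    - {"gripper": 0,"x": 0,"y": 0,"z": 0,"roll": 0}

```text
time_s: 18.65
eef_pos: [0.4147, -0.224, 0.2646]
eef_rot: [0.187, 0.821, 0.525, 0.124]
wrist_force: [-5.9, 2.8, 9.2]
opening: 0.154
```

Emit:
move_arm:
  moves:
    - {"gripper": 0,"x": 0,"y": 0,"z": 0,"roll": 0}
    - {"gripper": 0,"x": 0,"y": 0,"z": 0,"roll": 0}

```text
time_s: 18.9
eef_pos: [0.4147, -0.224, 0.2646]
eef_rot: [0.187, 0.821, 0.525, 0.124]
wrist_force: [-4.7, 2.6, 8.9]
opening: 0.153
```

```bash
python3 -c "
from h import *
o,M=st();print((M.T@(np.array([.476,-.254,.124])-o['eef_pos'])-[0,0,.155]).round(4))"
```

```text
t 18.9 q [-0.8    0.021  2.136  0.301  0.581 -2.156] pos [ 0.4147 -0.224   0.2646] grasp [ 0.4766 -0.2516  0.1253] F [-4.7  2.6  8.9] op 0.153
tilt 25.9 az -24.0 xaz 65.2 
 [[ 0.419  0.815  0.4  ]
 [ 0.908 -0.379 -0.178]
 [ 0.006  0.438 -0.899]]
[-0.0025 -0.0001  0.0013]
```

Emit:
move_arm:
  moves:
    - {"gripper": 0,"x": 0,"y": -0.1,"z": -1,"roll": 0}
    - {"gripper": 0,"x": 0,"y": -0.1,"z": -1.5,"roll": 0}
    - {"gripper": 0,"x": 0,"y": -0.1,"z": -1.5,"roll": 0}
    - {"gripper": 0,"x": 0,"y": -0.1,"z": -1.5,"roll": 0}
    - {"gripper": 0,"x": 0,"y": -0.1,"z": -1.5,"roll": 0}

```text
time_s: 19.52
eef_pos: [0.382, -0.2092, 0.3248]
eef_rot: [0.187, 0.821, 0.525, 0.123]
wrist_force: [0.7, 0.0, 0.2]
opening: 0.159
```

Emit:
move_arm:
  moves:
    - {"gripper": 0,"x": 0,"y": -0.15,"z": -2,"roll": 0}
    - {"gripper": 0,"x": 0,"y": -0.15,"z": -2,"roll": 0}
    - {"gripper": 0,"x": 0,"y": -0.15,"z": -2,"roll": 0}
    - {"gripper": 0,"x": 0,"y": -0.15,"z": -2,"roll": 0}
    - {"gripper": 0,"x": 0,"y": 0,"z": 0,"roll": 0}

```text
time_s: 20.15
eef_pos: [0.3456, -0.1931, 0.3949]
eef_rot: [0.188, 0.821, 0.525, 0.123]
wrist_force: [0.1, -0.4, -0.6]
opening: 0.159
```

```bash
python3 -c "
from h import *
o,M=st()
c=snap('top','t9');s=snap('scene','s9');b=load('t0')
# copper leaf / clip pixels at far clip: compare with before
d=np.abs(c['img'].astype(int)-b['img']).sum(2)
x=cv2.resize(s['img'][60:230,235:365,::-1],None,fx=3,fy=3,interpolation=2)
y=cv2.resize(c['img'][150:320,370:500,::-1],None,fx=3,fy=3,interpolation=2)
cv2.imwrite('pics/c10.png',np.hstack([x,y]))
for n,im in(('t',c),('t0',b),('s',s),('s0',load('s0'))):
  h=cv2.cvtColor(im['img'],cv2.COLOR_RGB2HSV)
  for nm,lo,hi in(('copper',(4,90,80),(18,220,255)),('yel',(20,150,120),(32,255,255))):
    m=cv2.inRange(h,lo,hi);r=m[120:235,270:480] if n[0]=='s' else m[180:270,360:470]
    q=np.argwhere(r); print(n,nm,len(q),(q.mean(0)[::-1]+((270,120) if n[0]=='s' else (360,180))).round(1) if len(q) else '')
"
```

```text
t 20.15 q [-0.889 -0.411  2.189  0.242  0.967 -2.123] pos [ 0.3456 -0.1931  0.3949] grasp [ 0.4076 -0.2209  0.2556] F [ 0.1 -0.4 -0.6] op 0.159
tilt 26.0 az -24.2 xaz 65.2 
 [[ 0.419  0.815  0.4  ]
 [ 0.908 -0.379 -0.18 ]
 [ 0.005  0.439 -0.899]]
t copper 39 [426.4 231.4]
t yel 115 [430.5 256.5]
t0 copper 70 [407.9 222.6]
t0 yel 187 [407.1 228.6]
s copper 15 [408.7 225.3]
s yel 0 
s0 copper 73 [316.1 182.3]
s0 yel 346 [302.2 153.6]
```

Emit:
move_arm:
  moves:
    - {"gripper": 0,"x": 4,"y": -2.4,"z": -0.5,"roll": 0}
    - {"gripper": 0,"x": 4.9,"y": -2.9,"z": -0.6,"roll": 0}
    - {"gripper": 0,"x": 4.9,"y": -2.9,"z": -0.6,"roll": 0}
    - {"gripper": 0,"x": 4.9,"y": -2.9,"z": -0.6,"roll": 0}
    - {"gripper": 0,"x": 4.9,"y": -2.9,"z": -0.6,"roll": 0}

```text
time_s: 20.88
eef_pos: [0.3181, 0.0812, 0.3595]
eef_rot: [0.186, 0.821, 0.524, 0.124]
wrist_force: [2.3, 0.5, -0.1]
opening: 0.154
```

Emit:
move_arm:
  moves:
    - {"gripper": 0,"x": 4.9,"y": -2.9,"z": -0.6,"roll": 0}
    - {"gripper": 0,"x": 4.9,"y": -2.9,"z": -0.6,"roll": 0}
    - {"gripper": 0,"x": 4.9,"y": -2.9,"z": -0.6,"roll": 0}
    - {"gripper": 0,"x": 0,"y": 0,"z": 0,"roll": 0}

```text
time_s: 21.38
eef_pos: [0.3005, 0.2528, 0.3373]
eef_rot: [0.185, 0.819, 0.529, 0.122]
wrist_force: [-0.3, -0.6, -0.2]
opening: 0.152
```

```bash
python3 -c "
from h import *
o,M=st();print((M.T@(np.array([.366,.231,.119])-o['eef_pos'])-[0,0,.155]).round(4))
c=snap('top','t10')
m=cv2.inRange(cv2.cvtColor(c['img'],cv2.COLOR_RGB2HSV),(20,150,120),(32,255,255));k,l,t,ce=cv2.connectedComponentsWithStats(m)
print([(t[i].tolist(),ce[i].round(1).tolist()) for i in range(1,k) if t[i][4]>10])
print(proj(c,o['eef_pos']+M[:,2]*.155))
h=cv2.cvtColor(c['img'],cv2.COLOR_RGB2HSV);m=cv2.inRange(h,(4,90,80),(18,220,255))[180:270,390:470]
q=np.argwhere(m);print('copper',len(q),q.mean(0)[::-1]+(390,180))
cv2.imwrite('pics/c11.png',cv2.resize(c['img'][180:280,380:480,::-1],None,fx=5,fy=5))
"
```

```text
t 21.38 q [ 0.528 -0.217  2.174 -0.442  0.959 -0.403] pos [0.3005 0.2528 0.3373] grasp [0.3618 0.2258 0.1975] F [-0.3 -0.6 -0.2] op 0.152
tilt 25.6 az -23.8 xaz 65.7 
 [[ 0.411  0.821  0.395]
 [ 0.912 -0.372 -0.174]
 [ 0.004  0.432 -0.902]]
[ 0.0062 -0.0324  0.0715]
[([217, 205, 7, 9, 16], [219.8, 208.4]), ([223, 266, 22, 27, 109], [230.7, 281.7])]
(np.float64(228.93191780027098), np.float64(286.5623047544093))
copper 40 [426.325 231.475]
```

Emit:
move_arm:
  moves:
    - {"gripper": 0,"x": 0.6,"y": -1.4,"z": 3,"roll": 0}
    - {"gripper": 0,"x": 0,"y": -1.4,"z": 3,"roll": 0}
    - {"gripper": 0,"x": 0,"y": -0.4,"z": 1.1,"roll": 0}
    - {"gripper": 0,"x": 0,"y": 0,"z": 0,"roll": 0}

```text
time_s: 21.92
eef_pos: [0.3072, 0.2534, 0.2613]
eef_rot: [0.186, 0.822, 0.524, 0.122]
wrist_force: [-0.1, -0.1, -0.2]
opening: 0.154
```

Emit:
move_arm:
  moves:
    - {"gripper": 0,"x": 0,"y": -0.2,"z": 0.4,"roll": 0}
    - {"gripper": 0,"x": 0,"y": 0,"z": 0,"roll": 0}

```text
time_s: 22.18
eef_pos: [0.3072, 0.2544, 0.258]
eef_rot: [0.186, 0.821, 0.524, 0.124]
wrist_force: [0.6, -0.1, -0.2]
opening: 0.155
```

Emit:
move_arm:
  moves:
    - {"gripper": 0,"x": 0,"y": -0.2,"z": 0.4,"roll": 0}
    - {"gripper": 0,"x": 0,"y": 0,"z": 0,"roll": 0}

```text
time_s: 22.42
eef_pos: [0.3074, 0.2548, 0.2545]
eef_rot: [0.187, 0.821, 0.525, 0.124]
wrist_force: [-7.7, -1.6, 15.0]
opening: 0.161
```

Emit:
move_arm:
  moves:
    - {"gripper": 0,"x": 0,"y": 0.1,"z": -0.3,"roll": 0}
    - {"gripper": 40,"x": 0,"y": 0,"z": 0,"roll": 0}
    - {"gripper": 60,"x": 0,"y": 0,"z": 0,"roll": 0}
    - {"gripper": 60,"x": 0,"y": 0,"z": 0,"roll": 0}
    - {"gripper": 60,"x": 0,"y": 0,"z": 0,"roll": 0}

```text
time_s: 23.05
eef_pos: [0.3064, 0.2545, 0.2557]
eef_rot: [0.186, 0.821, 0.525, 0.123]
wrist_force: [-1.1, -0.6, -0.2]
opening: 0.6
```

Emit:
move_arm:
  moves:
    - {"gripper": 60,"x": 0,"y": 2,"z": -4,"roll": 0}
    - {"gripper": 60,"x": 0,"y": 0,"z": -5,"roll": 0}
    - {"gripper": 80,"x": -4.9,"y": 2.4,"z": -2,"roll": 0}
    - {"gripper": 80,"x": -4.9,"y": 2.4,"z": -2,"roll": 0}
    - {"gripper": 80,"x": -4.9,"y": 2.4,"z": 0,"roll": 0}

```text
time_s: 23.68
eef_pos: [0.2676, 0.1087, 0.4137]
eef_rot: [0.187, 0.82, 0.526, 0.125]
wrist_force: [0.7, -1.0, 0.1]
opening: 0.796
```

Emit:
move_arm:
  moves:
    - {"gripper": 80,"x": -4.9,"y": 1.8,"z": 0,"roll": 0}
    - {"gripper": 80,"x": -4.9,"y": 1.8,"z": 0,"roll": 0}
    - {"gripper": 80,"x": -4.9,"y": 1.8,"z": 0,"roll": 0}
    - {"gripper": 80,"x": 0,"y": 0,"z": 0,"roll": 0}

```text
time_s: 24.18
eef_pos: [0.2702, -0.0341, 0.4327]
eef_rot: [0.184, 0.828, 0.518, 0.115]
wrist_force: [-0.1, 1.1, 0.2]
opening: 0.801
```

```bash
python3 -c "
from h import *
o,M=st()
c=snap('top','t11');s=snap('scene','s11')
def blobs(c,lo,hi,n=15):
  m=cv2.inRange(cv2.cvtColor(c['img'],cv2.COLOR_RGB2HSV),lo,hi);k,l,t,ce=cv2.connectedComponentsWithStats(m)
  return [(t[i].tolist(),ce[i].round(1)) for i in range(1,k) if t[i][4]>n]
R=np.array([.4635,.2375]);u=np.array([.978,.208]);v=np.array([-.208,.978])
for n,cc in(('top',c),('scene',s)):
  for t,ce in blobs(cc,(20,150,120),(32,255,255)):
    for z in(.045,.1):
      w=onz(cc,*ce,z);print(n,t,ce,z,w.round(3),'tray',((w[:2]-R)@u).round(3),((w[:2]-R)@v).round(3))
x=s['img'][180:380,300:500,::-1];y=c['img'][170:320,160:310,::-1];z=c['img'][180:280,380:480,::-1]
cv2.imwrite('pics/c12b.png',np.hstack([cv2.resize(x,(400,400)),np.vstack([cv2.resize(y,(400,400))])]))
"
```

```text
t 24.18 q [-0.614 -0.893  2.345  0.072  1.258 -1.739] pos [ 0.2702 -0.0341  0.4327] grasp [ 0.3293 -0.0628  0.2923] F [-0.1  1.1  0.2] op 0.801
tilt 25.1 az -25.9 xaz 64.1 
 [[ 0.437  0.814  0.381]
 [ 0.899 -0.396 -0.185]
 [ 0.     0.424 -0.906]]
top [216, 206, 5, 9, 17] [218.3 209.8] 0.045 [0.566 0.292 0.045] tray 0.112 0.032
top [216, 206, 5, 9, 17] [218.3 209.8] 0.1 [0.557 0.28  0.1  ] tray 0.1 0.022
top [212, 266, 32, 37, 484] [227.7 283.9] 0.045 [0.368 0.26  0.045] tray -0.088 0.042
top [212, 266, 32, 37, 484] [227.7 283.9] 0.1 [0.368 0.249 0.1  ] tray -0.091 0.031
scene [432, 256, 41, 21, 557] [451.7 266.1] 0.045 [0.362 0.257 0.045] tray -0.095 0.04
scene [432, 256, 41, 21, 557] [451.7 266.1] 0.1 [0.393 0.273 0.1  ] tray -0.061 0.049
scene [381, 286, 25, 23, 268] [394.6 294.5] 0.045 [0.521 0.245 0.045] tray 0.058 -0.004
scene [381, 286, 25, 23, 268] [394.6 294.5] 0.1 [0.543 0.262 0.1  ] tray 0.083 0.007
```

Emit:
move_arm:
  moves:
    - {"gripper": 100,"x": -2.5,"y": 3,"z": 0,"roll": 0}
    - {"gripper": 100,"x": -2.5,"y": 3,"z": 0,"roll": 0}
    - {"gripper": 100,"x": -2.5,"y": 3,"z": 0,"roll": 0}
    - {"gripper": 100,"x": -2.9,"y": 3.5,"z": 3,"roll": 0}
    - {"gripper": 100,"x": 0,"y": 0,"z": 5,"roll": 0}

```text
time_s: 24.9
eef_pos: [0.3629, -0.1855, 0.4141]
eef_rot: [0.185, 0.822, 0.526, 0.118]
wrist_force: [0.2, 0.4, -1.3]
opening: 1.004
```

```bash
python3 -c "
from h import *
o,M=st();print((M.T@(np.array([.5017,-.263,.0777])-o['eef_pos'])-[0,0,.155]).round(4))
c=load('t9');n=np.array([-.4555,.2062,.866]);b=np.array([.5176,-.270,.0474])
for h in(0,.02,.03,.044):print(h,np.round(proj(c,b+n*h),1))
cv2.imwrite('pics/c13.png',np.hstack([cv2.resize(c['img'][190:270,385:485,::-1],(500,400),interpolation=2)]))
"
```

```text
t 24.9 q [-0.828 -0.392  2.136  0.197  0.995 -2.04 ] pos [ 0.3629 -0.1855  0.4141] grasp [ 0.423  -0.2134  0.274 ] F [ 0.2  0.4 -1.3] op 1.004
tilt 25.3 az -24.9 xaz 65.2 
 [[ 0.419  0.821  0.388]
 [ 0.908 -0.378 -0.18 ]
 [-0.001  0.428 -0.904]]
[-0.012  -0.0006  0.2169]
0 [426.6 226.9]
0.02 [426.7 229.5]
0.03 [426.8 230.8]
0.044 [426.9 232.7]
```

Emit:
move_arm:
  moves:
    - {"gripper": 100,"x": -1.2,"y": 0,"z": 5,"roll": 0}
    - {"gripper": 100,"x": 0,"y": 0,"z": 5,"roll": 0}
    - {"gripper": 100,"x": 0,"y": 0,"z": 4,"roll": 0}
    - {"gripper": 100,"x": 0,"y": 0,"z": 3,"roll": 0}
    - {"gripper": 100,"x": 0,"y": 0,"z": 2,"roll": 0}

```text
time_s: 25.52
eef_pos: [0.4298, -0.2261, 0.2382]
eef_rot: [0.18, 0.822, 0.528, 0.117]
wrist_force: [0.9, 0.5, 0.0]
opening: 0.999
```

```bash
python3 -c "
from h import *
o,M=st();print((M.T@(np.array([.5017,-.263,.0777])-o['eef_pos'])-[0,0,.155]).round(4))"
```

```text
t 25.52 q [-0.774  0.113  2.106  0.29   0.531 -2.137] pos [ 0.4298 -0.2261  0.2382] grasp [ 0.4892 -0.2528  0.0975] F [0.9 0.5 0. ] op 0.999
tilt 24.8 az -24.2 xaz 65.4 
 [[ 0.416  0.825  0.383]
 [ 0.91  -0.378 -0.172]
 [ 0.003  0.42  -0.907]]
[-0.0041  0.0058  0.0245]
```

Emit:
move_arm:
  moves:
    - {"gripper": 100,"x": -0.4,"y": 0.3,"z": 1.2,"roll": 0}
    - {"gripper": 100,"x": 0,"y": 0.2,"z": 1,"roll": 0}
    - {"gripper": 100,"x": 0,"y": 0,"z": 0.2,"roll": 0}
    - {"gripper": 100,"x": 0,"y": 0,"z": 0,"roll": 0}

```text
time_s: 26.02
eef_pos: [0.4399, -0.2389, 0.2207]
eef_rot: [0.182, 0.823, 0.525, 0.117]
wrist_force: [-0.7, 0.3, 0.2]
opening: 1.002
```

Emit:
move_arm:
  moves:
    - {"gripper": 0,"x": 0,"y": 0,"z": 0,"roll": 0}
    - {"gripper": 0,"x": 0,"y": 0,"z": 0,"roll": 0}
    - {"gripper": 0,"x": 0,"y": 0,"z": 0,"roll": 0}
    - {"gripper": 0,"x": 0,"y": 0,"z": 0,"roll": 0}
    - {"gripper": 0,"x": 0,"y": 0,"z": 0,"roll": 0}

```text
time_s: 26.65
eef_pos: [0.4394, -0.24, 0.2212]
eef_rot: [0.182, 0.823, 0.524, 0.117]
wrist_force: [-4.0, 3.9, 8.1]
opening: 0.526
```

Emit:
move_arm:
  moves:
    - {"gripper": 0,"x": 0,"y": -0.2,"z": -2,"roll": 0}
    - {"gripper": 0,"x": 0,"y": -0.3,"z": -2.5,"roll": 0}
    - {"gripper": 0,"x": 0,"y": -0.3,"z": -3.5,"roll": 0}
    - {"gripper": 0,"x": 0,"y": -0.4,"z": -4,"roll": 0}
    - {"gripper": 0,"x": 0,"y": 0,"z": 0,"roll": 0}

```text
time_s: 27.28
eef_pos: [0.3833, -0.2144, 0.3268]
eef_rot: [0.185, 0.823, 0.524, 0.117]
wrist_force: [-0.0, 0.2, -1.7]
opening: 0.525
```

```bash
python3 -c "
from h import *
o,M=st();print((M.T@(np.array([.374,.162,.17])-o['eef_pos'])-[0,0,.155]).round(4))"
```

```text
t 27.27 q [-0.839 -0.178  2.165  0.245  0.759 -2.117] pos [ 0.3833 -0.2144  0.3268] grasp [ 0.4433 -0.2426  0.1866] F [-0.   0.2 -1.7] op 0.525
tilt 25.3 az -25.2 xaz 65.0 
 [[ 0.423  0.819  0.387]
 [ 0.906 -0.382 -0.182]
 [-0.001  0.427 -0.904]]
[ 0.3372 -0.2186 -0.0853]
```

Clip held (about 1.7–2 N, opening 0.525). Carry it to red.

Emit:
move_arm:
  moves:
    - {"gripper": 0,"x": 4,"y": -2.6,"z": -1,"roll": 0}
    - {"gripper": 0,"x": 4.8,"y": -3.1,"z": -1.2,"roll": 0}
    - {"gripper": 0,"x": 4.8,"y": -3.1,"z": -1.2,"roll": 0}
    - {"gripper": 0,"x": 4.8,"y": -3.1,"z": -1.2,"roll": 0}
    - {"gripper": 0,"x": 4.8,"y": -3.1,"z": -1.2,"roll": 0}

```text
time_s: 27.9
eef_pos: [0.3354, 0.0655, 0.3129]
eef_rot: [0.182, 0.824, 0.524, 0.117]
wrist_force: [1.0, 1.3, -1.6]
opening: 0.53
```

Emit:
move_arm:
  moves:
    - {"gripper": 0,"x": 4.8,"y": -3.1,"z": -1.2,"roll": 0}
    - {"gripper": 0,"x": 4.8,"y": -3.1,"z": -1.2,"roll": 0}
    - {"gripper": 0,"x": 0.9,"y": -0.6,"z": -0.3,"roll": 0}
    - {"gripper": 0,"x": 0,"y": 0,"z": 0,"roll": 0}

```text
time_s: 28.4
eef_pos: [0.3137, 0.1911, 0.3083]
eef_rot: [0.182, 0.823, 0.526, 0.116]
wrist_force: [0.8, -1.2, -1.8]
opening: 0.527
```

```bash
python3 -c "
from h import *
o,M=st();print((M.T@(np.array([.374,.162,.11])-o['eef_pos'])-[0,0,.155]).round(4),(M.T@[0,0,-.01]).round(4))"
```

```text
t 28.4 q [ 0.342 -0.262  2.272 -0.402  0.852 -0.573] pos [0.3137 0.1911 0.3083] grasp [0.3729 0.1638 0.1677] F [ 0.8 -1.2 -1.8] op 0.527
tilt 24.9 az -24.8 xaz 65.2 
 [[ 0.419  0.824  0.382]
 [ 0.908 -0.38  -0.177]
 [-0.     0.421 -0.907]]
[-0.0011 -0.0227  0.0531] [ 0.     -0.0042  0.0091]
```

Emit:
move_arm:
  moves:
    - {"gripper": 0,"x": 0,"y": -1.1,"z": 2.6,"roll": 0}
    - {"gripper": 0,"x": 0,"y": -1.1,"z": 2.7,"roll": 0}
    - {"gripper": 0,"x": 0,"y": -0.6,"z": 1.4,"roll": 0}
    - {"gripper": 0,"x": 0,"y": -0.4,"z": 0.8,"roll": 0}
    - {"gripper": 0,"x": 0,"y": 0,"z": 0,"roll": 0}

```text
time_s: 29.02
eef_pos: [0.3169, 0.1882, 0.2275]
eef_rot: [0.182, 0.824, 0.524, 0.116]
wrist_force: [-0.3, -0.4, -0.6]
opening: 0.53
```

Emit:
move_arm:
  moves:
    - {"gripper": 0,"x": 0,"y": -0.15,"z": 0.3,"roll": 0}
    - {"gripper": 0,"x": 0,"y": 0,"z": 0,"roll": 0}

```text
time_s: 29.28
eef_pos: [0.317, 0.1891, 0.2251]
eef_rot: [0.182, 0.823, 0.524, 0.117]
wrist_force: [-0.6, 0.7, -2.9]
opening: 0.528
```

```bash
python3 -c "
from h import *
o,M=st()"
```

```text
t 29.27 q [ 0.333 -0.057  2.319 -0.528  0.621 -0.408] pos [0.317  0.1891 0.2251] grasp [0.3766 0.1616 0.0846] F [-0.6  0.7 -2.9] op 0.528
tilt 25.0 az -24.8 xaz 65.0 
 [[ 0.423  0.821  0.384]
 [ 0.906 -0.384 -0.177]
 [ 0.002  0.423 -0.906]]
```

Emit:
move_arm:
  moves:
    - {"gripper": 0,"x": 0,"y": -0.15,"z": 0.3,"roll": 0}
    - {"gripper": 0,"x": 0,"y": 0,"z": 0,"roll": 0}
    - {"gripper": 70,"x": 0,"y": 0,"z": 0,"roll": 0}
    - {"gripper": 70,"x": 0,"y": 0,"z": 0,"roll": 0}
    - {"gripper": 70,"x": 0,"y": 0,"z": 0,"roll": 0}

```text
time_s: 29.9
eef_pos: [0.3169, 0.1892, 0.2216]
eef_rot: [0.182, 0.823, 0.524, 0.117]
wrist_force: [0.2, 0.1, -0.2]
opening: 0.7
```

Emit:
move_arm:
  moves:
    - {"gripper": 70,"x": 0,"y": 0,"z": 0,"roll": 0}
    - {"gripper": 70,"x": 0,"y": 0,"z": -2,"roll": 0}
    - {"gripper": 70,"x": 0,"y": 0,"z": -4,"roll": 0}
    - {"gripper": 70,"x": 0,"y": 2,"z": -5,"roll": 0}
    - {"gripper": 70,"x": -4,"y": 3,"z": -3,"roll": 0}

```text
time_s: 30.52
eef_pos: [0.287, 0.1598, 0.3721]
eef_rot: [0.182, 0.822, 0.527, 0.119]
wrist_force: [1.7, 0.2, 0.6]
opening: 0.696
```

Emit:
move_arm:
  moves:
    - {"gripper": 70,"x": -5,"y": 2,"z": -2,"roll": 0}
    - {"gripper": 70,"x": -5,"y": 2,"z": -2,"roll": 0}
    - {"gripper": 70,"x": -5,"y": 2,"z": -2,"roll": 0}
    - {"gripper": 70,"x": 0,"y": 0,"z": 0,"roll": 0}

```text
time_s: 31.02
eef_pos: [0.2659, 0.013, 0.4482]
eef_rot: [0.183, 0.829, 0.517, 0.111]
wrist_force: [0.2, -0.7, -0.5]
opening: 0.699
```

```bash
python3 -c "
from h import *
o,M=st()
c=snap('top','t12');s=snap('scene','s12')
x=s['img'][190:390,310:510,::-1];y=c['img'][165:325,160:320,::-1]
cv2.imwrite('pics/c14.png',np.hstack([cv2.resize(x,(400,400),interpolation=2),cv2.resize(y,(400,400),interpolation=2)]))
"
```

```text
t 31.02 q [-0.39  -0.892  2.314 -0.033  1.29  -1.504] pos [0.2659 0.013  0.4482] grasp [ 0.3237 -0.0161  0.3073] F [ 0.2 -0.7 -0.5] op 0.699
tilt 24.7 az -26.7 xaz 63.9 
 [[ 0.44   0.817  0.373]
 [ 0.898 -0.398 -0.188]
 [-0.005  0.417 -0.909]]
```

View pics/c14.png

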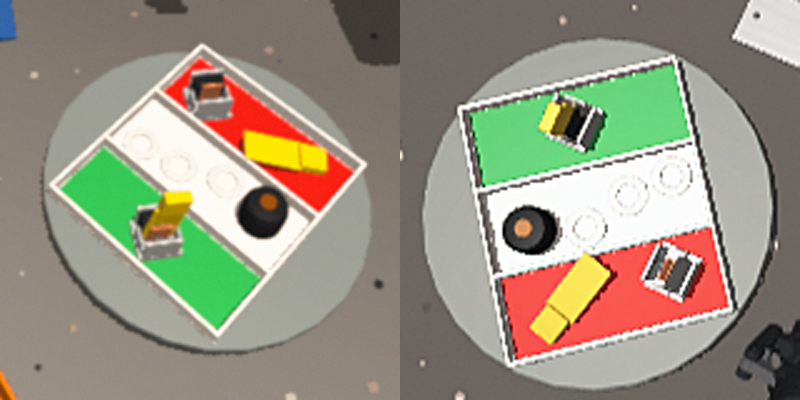

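```bash
python3 -c "
from h import *
c=load('t12');R=np.array([.4635,.2375])
w=onz(c,160+150/2.5,165+324/2.5,.05)[:2]-R;print('block tray',w@[.978,.208],w@[-.208,.978])
print(ctrl.hand_in())"
```

```text
block tray -0.11151139481329973 0.06505141287818615
the job is handed in; nothing more can be done
None
```

I tested both clips, sorted them into their compartments and handed the job in at about 31 s of the 72 s allowed; the hand-in gives no verdict.

- **Good clip:** The clip on the rack's +y side came up with its card. I carried it by the card, set its lower edge on the green compartment's floor and let go. It tipped upright with the card still in it.
- **Weak clip:** The clip on the -y side let its card slip out and stayed on the rack. The card lies flat in the red compartment, with its grip block at about x = -0.11, y = 0.065 m in the turntable's frame. The clip was then gripped by its sides and stands in the same compartment.
- **Tilting the tool:** The moves offer no tilt. I got a lean of about 25° by pushing the arm against its joint limits high up in free space, and the lean stayed after that. That let the gripper come in under the bar's front edge along the cards.
- **Last checks:**
  - The final pictures from both cameras show the good clip upright with its card. They also show the weak clip and its card inside red, and the washers and photocell still in the middle compartment. The arm is clear and the gripper open.
  - The conduit body, fan box and cover were never approached, but the final crop does not show all of them.
- **One disagreement:** When I set the good clip down, the floor contact came about 12 mm lower than I had worked out. The grip was probably lower on the block than planned, and pressing reached about 30 N before I backed off and released.

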